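Scoop the walnuts away and nest the bowls

ROBOT

A 7-joint arm with a two-finger parallel gripper is mounted at the origin on a cart in front of the work surface, level with it; the furniture and walls round the work are solid. World frame = base frame: x ahead of the robot, y to its left, z up, the work surface at z = 0. Lengths are in m, angles in rad, forces in N, time in s.
With the tool pointing down it reaches from about 0.425 to 0.875 m from the base axis. Payload 8.4 kg.
Tool frame: the origin (TCP) lies on the front face of the gripper's body, between the roots of the fingers; the fingertips stand 70 mm ahead of it and the grasp point (between the pads) lies 51 mm ahead of it (robot.grip_point_offset is the distance from the TCP to the grasp point, in m); z points along the fingers, y is the line along which they close (so a half turn about z gives the same grasp; the last joint's range is limited). The gripper opens to 87 mm and grips with 3 to 60 N. Pads are 19 mm wide; open, the fingers measure 117 mm over their backs; the gripper's body (75 mm by 190 mm) begins 51 mm behind the grasp point.
Start: joints at [1.073, 0.333, 0.04, 1.465, -0.013, 1.343, -0.059], TCP at [0.252, -0.599, 0.292] pointing down, gripper open.
Joint ranges: [-2.58, 2.58], [-0.38, 2.09], [-1.3, 1.39], [0.25, 2.4], [-1.5, 4.64], [0.08, 2.09], [-2.65, 2.65]. Speed limits (rad/s): [2.22, 2.22, 2.79, 2.79, 3.14, 3.14, 3.14].

INTERFACE

Orientations are given as [roll, pitch, yaw] about the fixed x, y, z axes, in that order (R = Rz(yaw) Ry(pitch) Rx(roll)).
In Python, from cell import robot gives the robot as it stands.
- The arm moves only by the shell command python3 -m pendant 'ROWS' [FORCE]. ROWS is JSON, a list of rows, each an object with "dp": the shift along the tool's x, y, z in units of 25 mm (1.0 is 25 mm), a list of three; "twist": the turn, a rotation vector about the tool's x, y, z in units of 5 degrees (1.0 is 5 degrees), a list of three; "claw": the opening, from 0 (shut) to 1 (fully open). A call has exactly 5 rows; each row shifts and turns the commanded pose from where the row before left it, along the tool's axes as they then stand; what a row does not reach is not made up. A row lasts 1/8 s, in which the tool goes at most 62.5 mm and 10.7 degrees, less where a joint would pass 70% of its speed; a pose out of reach is approached as far as the arm can. A call is refused whole if a number of a shift passes 1 or a number of a turn 1, either way. A call with a gripper value outside its range is refused whole. The fingers move at their own pace and stop on an object; FORCE is the grip in N (left out, the last holds). Time passes only in rows, so rows that do not move let the fingers close, or fill a call up. It gives the time, the measured TCP pose, the force, the opening and the grip force at its end, in the units of the state.
- robot.state(): the state, without advancing time (a new reading comes with each control period).
- robot.get_image(name): name is "side" or "top" or "wrist"; returns the picture (480x640x3 uint8, red, green, blue); there is no depth.
- robot.camera_model(name): a dict with "K" (3x3 intrinsics, pixels), "R" (3x3) and "t" (3): a world point X has camera coordinates R X + t. Camera axes: x right, y down, z forward; pixel columns grow to the right and rows downward; lengths in m; the calibration is good to about 2 mm. A picture is of the moment at which its call begins: read the wrist's pose just before it. camera_model takes no time and is no camera call; for the wrist camera it gives the pose at the moment of the call.
- robot.close_job(): hands the job in; it is judged then, once.
Trained networks look in the newest picture that a camera, given by its name, has taken for a name from the list of things; names that differ only in an ending like _2 or _b are one class to them, and where a whole thing is asked for, a point or a joint stands for the part that bears it (a point fixed in the world has none). Each returns a list of dicts, best first, with "p" (0 to 1); they miss things now and then, are a little off and sometimes report something else, mostly with a low value. They report only what shows in the picture. A call takes as long as a camera call.
- robot.look_for(camera, thing): "position" ([row, column] in pixels, amid what is visible of it).
- robot.outline_of(camera, thing): "mask" (480x640 bool, what is visible of it) and "position" ([row, column] in pixels, amid what is visible of it).
- robot.spot_point(camera, thing): "position" ([row, column] in pixels: a listed point, or the origin of a listed thing).
The state is a dict: "clock": time; "joints": joint angles; "joint_velocities": joint speeds; "joint_torque": joint torques, N m; "ee_pos": TCP position; "orientation": TCP orientation; "wrist_force": force on the tool from outside, world axes, zero at the start; "ft_torque": the same for the moment, N m; "grip_width": finger opening in m; "gripper_force": force on a finger pad.
Only numpy, scipy, OpenCV 4.12 (cv2) and the standard library are available. Lean on these libraries where they do the work, as an engineer would, in place of code of your own. Each camera call takes 0.05 s, during which the arm holds its last target. There are 200 camera calls.

TASK

Clear up after baking: use the scoop to move every walnut from the big bowl into the rectangular storage tub (keep the fingers off the walnuts), and stand the scoop back upright on its cork mat. Then nest the bowls inside one another in size order, the medium bowl in the emptied big one and the small one in the medium one, all standing upright, and leave the jars and the small pot with a grey lid round about where they are.

Things in the scene. Friction and masses are not known exactly. Their poses are not given: they have to be found in the camera images.
- big_bowl: largest of three plain white stoneware bowls, 228 mm across the rim, 62 mm high; fixed to the worktop. Inside: flat round floor of radius 88 mm, 6 mm above its underside, and a steep wall (6 mm thick) that flares to radius 108 mm at the rim; the inside is a regular 12-sided shape, near enough round. Origin: centre of the underside, z up.
- medium_bowl: medium white stoneware bowl, loose, 0.25 kg, on the cooker's glass top (5 mm above the worktop). 128 mm across the rim, 88 mm across the foot, 70 mm high, wall 8 mm thick (middle of the wall at the rim: radius 60 mm), upright over the top 24 mm, inner floor 6 mm above the underside, radius about 37 mm. Pinch the wall at the rim from above to lift it. Origin: centre of the underside, z up.
- small_bowl: small, deep white stoneware bowl, loose, 0.18 kg, standing on the cooker's glass top. 82 mm across the rim, 60 mm across the foot, 80 mm high, wall 8 mm thick (middle of the wall at the rim: radius 37 mm), upright over the top 24 mm. Nested, its rim stands about 16 mm above the medium bowl's rim. Pinch the wall at the rim from above to lift it. Origin: centre of the underside, z up.
- tub: white plastic open rectangular storage tub, loose, 0.5 kg, 170 mm (its x) x 115 mm (its y) x 65 mm high, walls and floor 4 mm. Origin: centre of the underside, z up.
- cork_mat: flat cork mat, fixed, 190 mm (its x) x 120 mm (its y) x 6 mm; the scoop stands on it. Origin: centre of the underside, so its top is 6 mm above.
- scoop: steel scoop with a dark wooden handle, loose, 0.18 kg. Flat floor 70 mm long (x -35 to +35 mm), 76 mm wide, 2 mm thick; back wall 35 mm high; side walls 30 mm high along the rear half only (70 mm apart), the front half (+x) is a flat open lip. The handle, 16 mm wide in y, 18 mm thick, rises from the back wall's top at 45 degrees to x = -119, z = 117 mm. Origin: centre of the underside, z up.
- scoop_lip (a point): middle of the lower front edge of the scoop's floor, 35 mm ahead of the scoop's origin
- scoop_grip (a point): grip point on the axis of the scoop's handle, at x = -98 mm, z = 96 mm from the scoop's origin; the handle runs up and back through it at 45 degrees and is 16 mm wide in the scoop's y
- walnut1: one of the walnuts (3 to 5 are there), a brown ball of 37 mm diameter, 20 g, lying in the big bowl; it rolls a little and slides easily (friction about 0.4). Origin: its centre.
- walnut2: one of the walnuts (3 to 5 are there), a brown ball of 37 mm diameter, 20 g, lying in the big bowl; it rolls a little and slides easily (friction about 0.4). Origin: its centre.
- walnut3: one of the walnuts (3 to 5 are there), a brown ball of 37 mm diameter, 20 g, lying in the big bowl; it rolls a little and slides easily (friction about 0.4). Origin: its centre.
- walnut4: one of the walnuts (3 to 5 are there), a brown ball of 37 mm diameter, 20 g, lying in the big bowl; it rolls a little and slides easily (friction about 0.4). Origin: its centre.
- walnut5: one of the walnuts (3 to 5 are there), a brown ball of 37 mm diameter, 20 g, lying in the big bowl; it rolls a little and slides easily (friction about 0.4). Origin: its centre.
- coffee_jar: glass jar with a grey lid, 64 mm across, 100 mm high, a bystander at the back of the worktop, to be left where it is. Origin: centre of the underside.
- pepper_jar: small jar with a red lid, 45 mm across, 108 mm high, a bystander at the back of the worktop, to be left where it is. Origin: centre of the underside.
- salve_tin: low round pot with a grey lid, 69 mm across, 41 mm high, a bystander at the back of the cooker's top, to be left where it is. Origin: centre of the underside.

How it is judged:
By the outcome, as a careful person would: the job done as asked, in the order asked, and still so for the second after the job is handed in, with the robot touching nothing.
Of walnut1, walnut2, walnut3, walnut4, walnut5 only 3 to 5 are there at a start; the rules pass over those that are not, and their reading is None.
At some moment in a run one of medium_bowl, small_bowl, tub may be knocked a few centimetres aside while the robot is not near it.
It also fails if it takes over 210 s, if anything falls off the work surface, if the arm or the gripper's body presses on something with over 40 N, if the wrist force passes 120 N, or if a joint passes its speed limit or range.

## Working session

There is one attempt and no reset: what is moved stays moved. The work goes in short steps, Python scripts to look and compute and a shell command to move; the robot and the scene stay as the last step left them, time stands still between calls to the robot, and variables do not carry over. Pictures are saved under pics/ and viewed, at most 14 in all, crops included, and the job is handed in when it is done.

```bash
ls; mkdir -p pics
cat > h.py <<'E'
import numpy as np, cv2
from scipy.spatial.transform import Rotation as Ro
from cell import robot
def pix2plane(cam,rc,z,m=None):
    m=m or robot.camera_model(cam); K,R,t=map(np.array,(m["K"],m["R"],m["t"]))
    d=R.T@np.linalg.inv(K)@np.array([rc[1],rc[0],1.]); c=-R.T@t
    return c+d*(z-c[2])/d[2]
def proj(cam,X,m=None):
    m=m or robot.camera_model(cam); K,R,t=map(np.array,(m["K"],m["R"],m["t"]))
    p=K@(R@np.array(X)+t); return p[1]/p[2],p[0]/p[2]
def save(cam,name):
    im=robot.get_image(cam); cv2.imwrite(f"pics/{name}.png",cv2.cvtColor(im,cv2.COLOR_RGB2BGR)); return im
def tool():
    s=robot.state(); return np.array(s["ee_pos"]),Ro.from_euler("xyz",s["orientation"]).as_matrix()
E
python3 - <<'E'
from h import *
a=save("top","top0");b=save("side","side0")
s=robot.state(); print(s)
for c in("top","side","wrist"):
    m=robot.camera_model(c);R=np.array(m["R"]);print(c,np.round(-R.T@m["t"],3),np.round(R,2).tolist(),np.round(m["K"],0).tolist())
for th,z in(("big_bowl",0),("medium_bowl",.005),("small_bowl",.005),("tub",0),("scoop",.006),("scoop_lip",.006),("scoop_grip",.102),("cork_mat",0),("walnut1",.0245),("salve_tin",.005),("coffee_jar",0),("pepper_jar",0)):
    for d in robot.spot_point("top",th)[:6]: print(th,round(d["p"],2),np.round(d["position"]),np.round(pix2plane("top",d["position"],z),3))
E
```

```text
pics
{'clock': 0.1, 'joints': array([ 1.07279981,  0.33380303,  0.03985548,  1.46619743, -0.01338436,
        1.34327776, -0.05849649]), 'joint_velocities': array([-0.00093882, -0.00205315, -0.00072227, -0.00016622,  0.00026555,
       -0.00106938,  0.00091955]), 'joint_torque': array([ 5.71316152e-03, -6.57808185e+01,  1.34138916e+00, -4.04700315e+01,
       -5.93566219e-02,  4.09562420e-02,  9.63544926e-05]), 'ee_pos': array([ 0.25226278, -0.59869965,  0.29146481]), 'orientation': array([-3.14017639e+00,  1.02966153e-04,  3.98804696e-01]), 'wrist_force': array([ 0.13483362, -0.35580219,  0.66148843]), 'ft_torque': array([-0.02714125, -0.01499993, -0.00154457]), 'gripper_force': 0.0, 'grip_width': 0.08712075516884762}
top [0.418 0.032 1.305] [[0.03, -1.0, -0.01], [-0.99, -0.02, -0.15], [0.15, 0.01, -0.99]] [[527.0, 0.0, 319.0], [0.0, 527.0, 228.0], [0.0, 0.0, 1.0]]
side [0.206 1.044 0.596] [[-0.92, -0.38, 0.02], [-0.18, 0.37, -0.91], [0.34, -0.84, -0.41]] [[493.0, 0.0, 326.0], [0.0, 493.0, 245.0], [0.0, 0.0, 1.0]]
wrist [ 0.33  -0.566  0.384] [[0.39, -0.92, -0.0], [-0.88, -0.37, 0.3
[... 317 characters left out ...]
 0.005]
small_bowl 0.93 [239. 474.] [ 0.596 -0.34   0.005]
tub 0.87 [236. 350.] [ 0.596 -0.033  0.   ]
tub 0.53 [232. 257.] [0.599 0.201 0.   ]
tub 0.16 [254. 168.] [0.541 0.42  0.   ]
scoop 0.85 [239. 165.] [0.576 0.428 0.006]
scoop_lip 0.78 [228. 167.] [0.605 0.424 0.006]
scoop_grip 0.58 [280. 158.] [0.47  0.408 0.102]
cork_mat 0.62 [249. 169.] [0.553 0.419 0.   ]
walnut1 0.76 [234. 259.] [0.593 0.192 0.024]
walnut1 0.66 [216. 249.] [0.637 0.219 0.024]
walnut1 0.66 [228. 234.] [0.604 0.253 0.024]
salve_tin 0.62 [181. 444.] [ 0.741 -0.267  0.005]
coffee_jar 0.71 [183. 441.] [ 0.738 -0.261  0.   ]
coffee_jar 0.56 [167. 247.] [0.767 0.232 0.   ]
pepper_jar 0.63 [166. 292.] [0.772 0.12  0.   ]
```

View pics/top0.png

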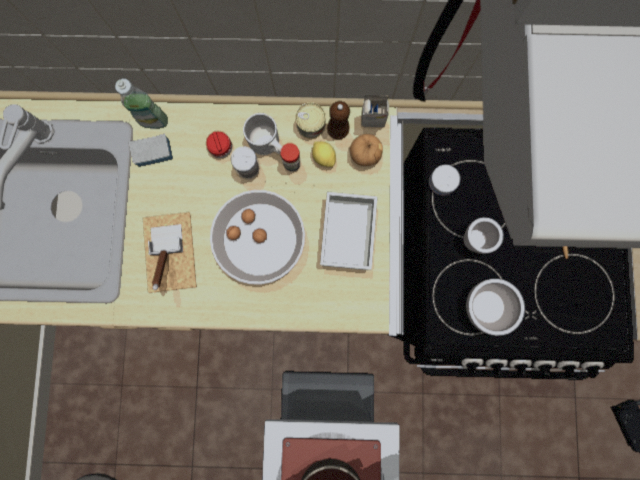

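View pics/side0.png

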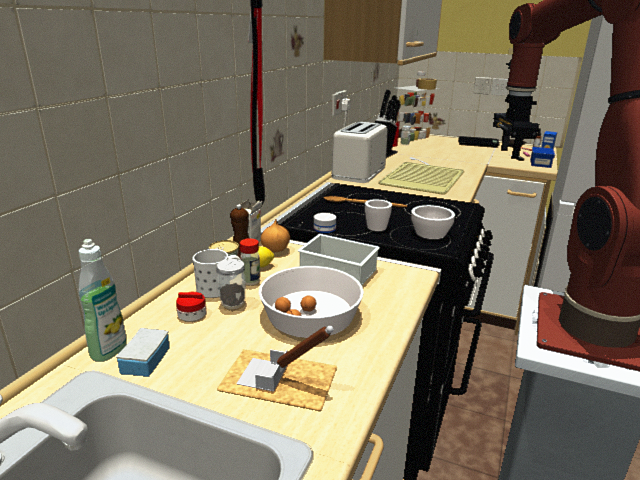

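```bash
cat >> h.py <<'E'
def circ(im,cam,c,r,z,col):
    m=robot.camera_model(cam)
    P=[proj(cam,[c[0]+r*np.cos(a),c[1]+r*np.sin(a),z],m)[::-1] for a in np.linspace(0,2*np.pi,60)]
    cv2.polylines(im,[np.int32(np.round(P))],True,col,1)
def poly(im,cam,P,col):
    m=robot.camera_model(cam); cv2.polylines(im,[np.int32(np.round([proj(cam,p,m)[::-1] for p in P]))],True,col,1)
def fitrim(cam,thing,r,z,guess):
    # fit a projected rim disc (radius r at z) to the mask's outline, top edge only via convex hull overlap
    from scipy.optimize import minimize
    d=robot.outline_of(cam,thing); d=[q for q in d if np.hypot(*(pix2plane(cam,q["position"],z)[:2]-guess))<.08]
    if not d: return None
    m=robot.camera_model(cam); mk=d[0]["mask"]
    ys,xs=np.nonzero(mk); G=np.array([pix2plane(cam,(y,x),z,m)[:2] for y,x in zip(ys,xs)])
    f=lambda c: -np.mean(1/(1+np.exp((np.hypot(*(G-c).T)-r)/.002)))
    return minimize(f,guess,method="Nelder-Mead",options=dict(initial_simplex=[guess,np.add(guess,[.02,0]),np.add(guess,[0,.02])])).x
E
python3 - <<'E'
from h import *
im=cv2.cvtColor(robot.get_image("top"),cv2.COLOR_RGB2BGR); big=cv2.resize(im,None,fx=1,fy=1)
for th,r,z,g in(("big_bowl",.114,.062,(.571,.187)),("medium_bowl",.064,.075,(.435,-.372)),("small_bowl",.041,.085,(.596,-.34))):
    c=fitrim("top",th,r,z,np.array(g)); print(th,c)
    if c is not None: circ(im,"top",c,r,z,(0,0,255))
d=[q for q in robot.outline_of("top","tub") if abs(q["position"][1]-348)<30][0]
P=np.array([pix2plane("top",(y,x),.065)[:2] for y,x in zip(*np.nonzero(d["mask"]))],np.float32)
print("tub",cv2.minAreaRect(P)); poly(im,"top",[[*q,.065] for q in cv2.boxPoints(cv2.minAreaRect(P))],(0,255,0))
o=np.array([.569,.42]);h=np.array([np.cos(.12),np.sin(.12)]);n=np.array([-h[1],h[0]])
poly(im,"top",[[*(o+a*h+b*n),.006] for a,b in((.035,.038),(.035,-.038),(-.035,-.038),(-.035,.038))],(255,0,0))
poly(im,"top",[[*(o-.098*h),.102],[*(o-.035*h),.041]],(255,0,0))
cv2.imwrite("pics/ov.png",cv2.resize(im[150:350,130:530],None,fx=2,fy=2))
E
```

```text
big_bowl [0.58304786 0.19210667]
medium_bowl [ 0.4311577  -0.36445626]
small_bowl [ 0.59423289 -0.33788702]Traceback (most recent call last):
  File "<stdin>", line 7, in <module>
  File "h.py", line 5, in pix2plane
    m=m or robot.camera_model(cam); K,R,t=map(np.array,(m["K"],m["R"],m["t"]))
           ~~~~~~~~~~~~~~~~~~^^^^^
ValueError: time passes only in moves, steps and waits
```

```bash
python3 -m pendant '[{"dp":[1,0,0],"twist":[0,0,0],"claw":1},{"dp":[1,-1,0],"twist":[0,0,0],"claw":1},{"dp":[1,-1,0],"twist":[0,0,0],"claw":1},{"dp":[1,-1,0],"twist":[0,0,0],"claw":1},{"dp":[1,-1,0],"twist":[0,0,0],"claw":1}]'
```

```text
clock: 1.58
ee_pos: [0.3291, -0.4572, 0.2924]
orientation: [3.141, -0.0, 0.399]
wrist_force: [0.4, 0.6, -0.4]
grip_width: 0.0872
gripper_force: 0.0
```

```bash
python3 -m pendant '[{"dp":[1,-1,0],"twist":[0,0,0],"claw":1},{"dp":[1,-1,0],"twist":[0,0,0],"claw":1},{"dp":[1,-1,0],"twist":[0,0,0],"claw":1},{"dp":[1,-1,0],"twist":[0,0,0],"claw":1},{"dp":[1,-1,0],"twist":[0,0,0],"claw":1}]' >/dev/null
python3 -m pendant '[{"dp":[1,-1,0],"twist":[0,0,0],"claw":1},{"dp":[1,-1,0],"twist":[0,0,0],"claw":1},{"dp":[1,-1,0],"twist":[0,0,0],"claw":1},{"dp":[1,-1,0],"twist":[0,0,0],"claw":1},{"dp":[1,-1,0],"twist":[0,0,0],"claw":1}]' | head -3
python3 -m pendant '[{"dp":[0.4,-1,0],"twist":[0,0,0],"claw":1},{"dp":[0.4,-1,0],"twist":[0,0,0],"claw":1},{"dp":[0.4,-1,0],"twist":[0,0,0],"claw":1},{"dp":[0.4,-1,0],"twist":[0,0,0],"claw":1},{"dp":[0.4,-1,0],"twist":[0,0,0],"claw":1}]' >/dev/null
python3 -m pendant '[{"dp":[0.4,-1,0],"twist":[0,0,0],"claw":1},{"dp":[0.4,-1,0],"twist":[0,0,0],"claw":1},{"dp":[0.4,-1,0],"twist":[0,0,0],"claw":1},{"dp":[0.4,-1,0],"twist":[0,0,0],"claw":1},{"dp":[0.4,-1,0],"twist":[0,0,0],"claw":1}]' | head -3
python3 -m pendant '[{"dp":[0,0,0],"twist":[0,0,-1],"claw":1},{"dp":[0,0,0],"twist":[0,0,-1],"claw":1},{"dp":[0,0,0],"twist":[0,0,-1],"claw":1},{"dp":[0,0,0],"twist":[0,0,-1],"claw":1},{"dp":[0,0,0],"twist":[0,0,-1],"claw":1}]'
sed -i 's/^def pix2plane/MC={}\ndef cm(cam):\n    if cam=="wrist": return robot.camera_model(cam)\n    if cam not in MC: MC[cam]=robot.camera_model(cam)\n    return MC[cam]\ndef pix2plane/; s/m=m or robot.camera_model(cam)/m=m or cm(cam)/; s/m=robot.camera_model(cam)/m=cm(cam)/' h.py
python3 - <<'E'
from h import *
im=cv2.cvtColor(robot.get_image("top"),cv2.COLOR_RGB2BGR)
for c,r,z in(((.583,.192),.114,.062),((.431,-.364),.064,.075),((.594,-.338),.041,.085)): circ(im,"top",c,r,z,(0,0,255))
d=[q for q in robot.outline_of("top","tub") if abs(q["position"][1]-348)<30][0]
P=np.array([pix2plane("top",(y,x),.065)[:2] for y,x in zip(*np.nonzero(d["mask"]))],np.float32)
print("tub",cv2.minAreaRect(P)); poly(im,"top",[[*q,.065] for q in cv2.boxPoints(cv2.minAreaRect(P))],(0,255,0))
o=np.array([.569,.42]);h=np.array([np.cos(.12),np.sin(.12)]);n=np.array([-h[1],h[0]])
poly(im,"top",[[*(o+a*h+b*n),.006] for a,b in((.035,.038),(.035,-.038),(-.035,-.038),(-.035,.038))],(255,0,0))
poly(im,"top",[[*(o-.098*h),.102],[*(o-.035*h),.041]],(255,0,0))
cv2.imwrite("pics/ov.png",cv2.resize(im[150:350,130:530],None,fx=2,fy=2))
E
```

```text
clock: 2.82
ee_pos: [0.4624, -0.1298, 0.2925]
orientation: [3.141, -0.0, 0.399]
clock: 4.08
ee_pos: [0.457, 0.1392, 0.2925]
orientation: [3.141, -0.0, 0.399]
clock: 4.7
ee_pos: [0.4571, 0.1384, 0.2924]
orientation: [3.141, -0.0, 0.838]
wrist_force: [0.3, -0.7, -0.4]
grip_width: 0.0872
gripper_force: 0.0
tub ((0.6022419929504395, -0.026262402534484863), (0.12402878701686859, 0.18081839382648468), 86.09842681884766)
```

View pics/ov.png

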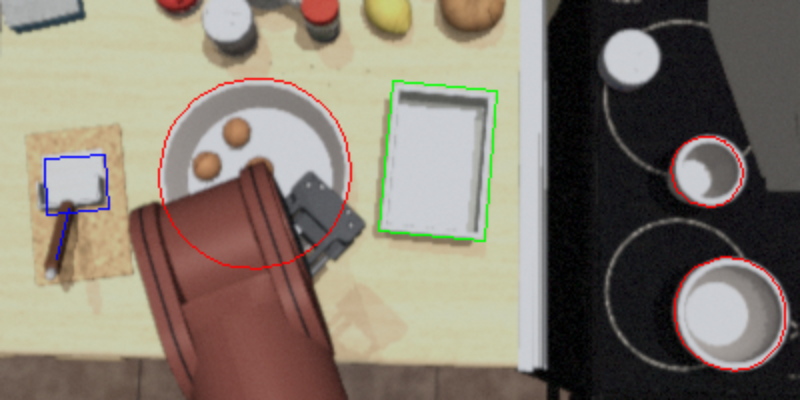

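```bash
python3 -m pendant '[{"dp":[0,0,0],"twist":[0,0,-1],"claw":1},{"dp":[0,0,0],"twist":[0,0,-1],"claw":1},{"dp":[0,0,0],"twist":[0,0,-1],"claw":1},{"dp":[0,0,0],"twist":[0,0,-1],"claw":1},{"dp":[0,0,0],"twist":[0,0,-1],"claw":1}]' >/dev/null
python3 -m pendant '[{"dp":[0,0,0],"twist":[0,0,-1],"claw":1},{"dp":[0,0,0],"twist":[0,0,-1],"claw":1},{"dp":[0,0,0],"twist":[0,0,-1],"claw":1},{"dp":[0,0,0],"twist":[0,0,-1],"claw":1},{"dp":[0,0,0],"twist":[0,0,-1],"claw":1}]' >/dev/null
python3 -m pendant '[{"dp":[0,0,0],"twist":[0,0,-1],"claw":1},{"dp":[0,0,0],"twist":[0,0,-1],"claw":1},{"dp":[0,0,0],"twist":[0,0,-1],"claw":1},{"dp":[0,0,0],"twist":[0,0,-1],"claw":1},{"dp":[0,0,0],"twist":[0,0,-1],"claw":1}]' >/dev/null
python3 -m pendant '[{"dp":[0,0,0],"twist":[0,0,-1],"claw":1},{"dp":[0,0,0],"twist":[0,0,-1],"claw":1},{"dp":[0,0,0],"twist":[0,0,-1],"claw":1},{"dp":[0,0,0],"twist":[0,0,-1],"claw":1},{"dp":[0,0,0],"twist":[0,0,-1],"claw":1}]' >/dev/null
python3 -m pendant '[{"dp":[0,0,0],"twist":[0,0,-1],"claw":1},{"dp":[0,0,0],"twist":[0,0,-1],"claw":1},{"dp":[0,0,0],"twist":[0,0,-1],"claw":1},{"dp":[0,0,0],"twist":[0,0,-1],"claw":1},{"dp":[0,0,0],"twist":[0,0,-1],"claw":1}]' >/dev/null
python3 -m pendant '[{"dp":[0,0,0],"twist":[0,0,-1],"claw":1},{"dp":[0,0,0],"twist":[0,0,-1],"claw":1},{"dp":[0,0,0],"twist":[0,0,-1],"claw":1},{"dp":[-0.2,1,0],"twist":[0,0,0],"claw":1},{"dp":[-0.2,1,0],"twist":[0,0,0],"claw":1}]' |head -3
python3 -m pendant '[{"dp":[-0.2,1,0],"twist":[0,0,0],"claw":1},{"dp":[-0.2,1,0],"twist":[0,0,0],"claw":1},{"dp":[-0.2,1,0],"twist":[0,0,0],"claw":1},{"dp":[-0.2,1,0],"twist":[0,0,0],"claw":1},{"dp":[-0.2,1,0],"twist":[0,0,0],"claw":1}]' |head -3
python3 -m pendant '[{"dp":[-0.2,1,0],"twist":[0,0,0],"claw":1},{"dp":[-0.2,1,0],"twist":[0,0,0],"claw":1},{"dp":[-0.2,1,0],"twist":[0,0,0],"claw":1},{"dp":[0,0.4,0],"twist":[0,0,0],"claw":1},{"dp":[0,0,0],"twist":[0,0,0],"claw":1}]'
python3 - <<'E'
from h import *
print(robot.state()["joints"].round(2)); m=cm("wrist")
im=save("wrist","w1")
for th,z in(("scoop",.006),("scoop_lip",.006),("scoop_grip",.102),("cork_mat",0.0)):
    for d in robot.spot_point("wrist",th)[:2]: print(th,round(d["p"],2),np.round(d["position"]),np.round(pix2plane("wrist",d["position"],z,m),4))
E
```

```text
clock: 8.55
ee_pos: [0.4604, 0.1896, 0.2925]
orientation: [-3.141, 0.001, -3.008]
clock: 9.18
ee_pos: [0.468, 0.3172, 0.2923]
orientation: [3.142, 0.0, -3.007]
clock: 9.8
ee_pos: [0.4708, 0.403, 0.2921]
orientation: [3.142, -0.0, -3.004]
wrist_force: [-0.1, -0.4, -0.4]
grip_width: 0.0871
gripper_force: 0.0
[-0.14  0.38 -0.82  1.51  0.28  1.37  0.72]
scoop 0.73 [306. 325.] [0.5769 0.4228 0.006 ]
scoop_lip 0.72 [335. 326.] [0.6093 0.4291 0.006 ]
scoop_grip 0.97 [241. 322.] [0.4767 0.4055 0.102 ]
scoop_grip 0.26 [344. 116.] [0.5828 0.2569 0.102 ]
cork_mat 0.77 [277. 321.] [0.5483 0.4147 0.    ]
```

View pics/w1.png

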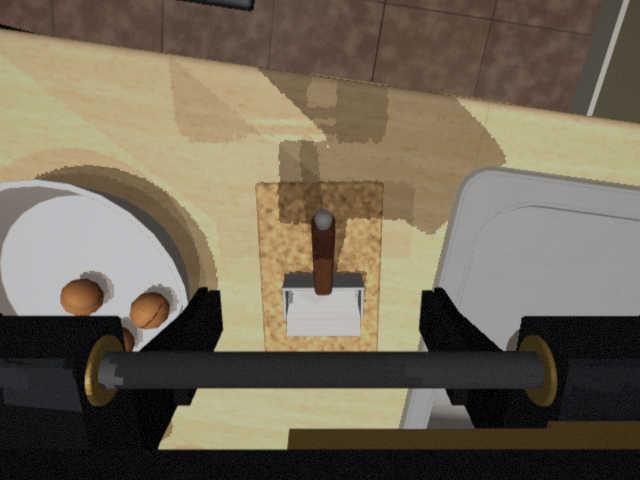

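```bash
python3 -m pendant '[{"dp":[-0.2,0.1,1],"twist":[0,0,0],"claw":1},{"dp":[0,0,1],"twist":[0,0,0],"claw":1},{"dp":[0,0,1],"twist":[0,0,0],"claw":1},{"dp":[0,0,1],"twist":[0,0,0],"claw":1},{"dp":[0,0,1],"twist":[0,0,0],"claw":1}]' >/dev/null
python3 -m pendant '[{"dp":[0,0,0.56],"twist":[0,0,0],"claw":1},{"dp":[0,0,0],"twist":[0,0,0],"claw":1},{"dp":[0,0,0],"twist":[0,0,0],"claw":0},{"dp":[0,0,0],"twist":[0,0,0],"claw":0},{"dp":[0,0,0],"twist":[0,0,0],"claw":0}]' 50
python3 -m pendant '[{"dp":[0,0,0],"twist":[0,0,0],"claw":0},{"dp":[0,0,0],"twist":[0,0,0],"claw":0},{"dp":[0,0,0],"twist":[0,0,0],"claw":0},{"dp":[0,0,-0.4],"twist":[0,0,0],"claw":0},{"dp":[0,0,-1],"twist":[0,0,0],"claw":0}]'
python3 -m pendant '[{"dp":[0,0,-1],"twist":[0,0,0],"claw":0},{"dp":[0,0,-1],"twist":[0,0,0],"claw":0},{"dp":[0,0,-1],"twist":[0,0,0],"claw":0},{"dp":[0,0,-0.6],"twist":[0,0,0],"claw":0},{"dp":[0,0,0],"twist":[0,0,0],"claw":0}]'
python3 - <<'E'
from h import *
import cv2
T,R=tool(); m=cm("wrist")
im=save("wrist","w2")
for th in("scoop","scoop_lip","scoop_grip"):
    for d in robot.spot_point("wrist",th)[:1]: print(th,round(d["p"],2),np.round(d["position"]),np.round(R.T@(pix2plane("wrist",d["position"],T[2]-.051-(0 if th=="scoop_grip" else .096),m)-T),4))
mt=cm("top");robot.get_image("top")
W=[d["position"] for d in robot.outline_of("top","walnut1") if d["p"]>.3]
for p in W: print("walnut",np.round(p),pix2plane("top",p,.0265).round(3))
E
```

```text
clock: 11.3
ee_pos: [0.476, 0.4061, 0.1539]
orientation: [3.141, 0.001, -3.005]
wrist_force: [0.3, 0.3, 0.3]
grip_width: 0.0646
gripper_force: 0.0
clock: 11.92
ee_pos: [0.4754, 0.4055, 0.1882]
orientation: [-3.141, -0.002, -3.005]
wrist_force: [-1.9, -0.7, -0.4]
grip_width: 0.0149
gripper_force: 45.8
clock: 12.55
ee_pos: [0.4759, 0.4063, 0.2793]
orientation: [3.141, 0.001, -3.005]
wrist_force: [0.3, 0.7, -1.7]
grip_width: 0.0148
gripper_force: 50.0
scoop 0.79 [358. 323.] [-0.0752  0.0024  0.1471]
scoop_lip 0.58 [386. 324.] [-0.0979  0.0026  0.1471]
scoop_grip 0.7 [276. 318.] [ 0.0251 -0.0004  0.051 ]
walnut [233. 257.] [0.593 0.197 0.026]
walnut [216. 248.] [0.637 0.221 0.026]
walnut [229. 231.] [0.602 0.26  0.026]
```

View pics/w2.png

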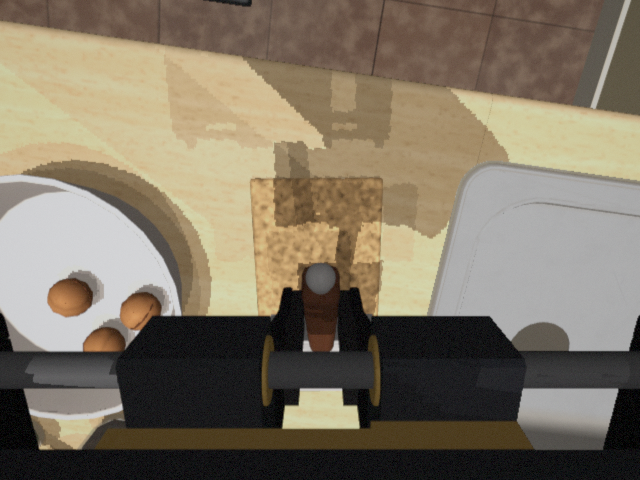

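```bash
cat >> h.py <<'E'
B=np.array([.583,.192]); OFF=np.array([-.098,0,.1475])
M=np.diag([-1.,1,-1])  # tool axes in scoop axes
def scoop():
    T,R=tool(); S=R@M; o=T+R@OFF
    print("scoop o",o.round(4),"lip",(o+S@[.035,0,0]).round(4),"rel bowl",(o[:2]-B).round(4),"heading",round(np.degrees(np.arctan2(S[1,0],S[0,0])),1),"nosedown",round(np.degrees(-np.arcsin(S[2,0])),1)); return o,S
def goto(o,head,tilt,tip=False):
    T,R=tool(); S=Ro.from_euler("zy",[head,tilt],degrees=True).as_matrix(); R2=S@M
    o=np.array(o,float)
    if tip: o=o-S@[.035,0,0]
    T2=o-R2@OFF
    print("twist5deg",(np.degrees(Ro.from_matrix(R.T@R2).as_rotvec())/5).round(2),"then dp(final axes)",(R2.T@(T2-T)/.025).round(2),"dp(now axes)",(R.T@(T2-T)/.025).round(2),"T2",T2.round(3))
E
python3 - <<'E'
from h import *
scoop(); goto([.559,.160,.09],53,0); goto([.559,.160,.09],53,15)
robot.get_image("side")
for th in("scoop","scoop_lip","scoop_grip"):
    print(th,[(round(d["p"],2),np.round(d["position"])) for d in robot.spot_point("side",th)[:2]])
o,S=scoop()
for q in([0,0,0],[.035,0,0],[-.098,0,.096]): print(np.round(proj("side",o+S@q)))
E
```

```text
scoop o [0.5725 0.4189 0.1297] lip [0.6072 0.4237 0.1297] rel bowl [-0.0105  0.2269] heading 7.9 nosedown 0.1
twist5deg [-0.   -0.02 -9.03] then dp(final axes) [ 9.76 -8.58  1.59] dp(now axes) [  0.8  -12.97   1.6 ] T2 [0.5   0.082 0.238]
twist5deg [-1.56  2.64 -8.98] then dp(final axes) [  8.66 -10.04   0.47] dp(now axes) [ -0.79 -13.19   1.19] T2 [0.54  0.082 0.248]
scoop [(0.59, array([330., 266.]))]
scoop_lip [(0.89, array([330., 247.])), (0.71, array([228., 362.]))]
scoop_grip [(0.74, array([289., 320.]))]
scoop o [0.5727 0.4192 0.1304] lip [0.6074 0.424  0.1304] rel bowl [-0.0103  0.2272] heading 7.9 nosedown 0.0
[318. 262.]
[314. 243.]
[276. 318.]
```

Run:
```python
from h import *
T,R=tool(); m=cm("wrist")
for q in([.021,0,.0305],[.021,0,.0505],[.031,0,.0405],[.011,0,.0205],[-.03,0,.0815]): print(q,np.round(proj("wrist",T+R@q,m)))
im=save("side","s2"); o,S=scoop()
for q,c in(([0,0,0],(255,0,0)),([.035,0,0],(0,0,255)),([-.119,0,.117],(0,255,0)),([-.035,0,.035],(0,255,255)),([-.035,.038,0],(255,255,0)),([-.035,-.038,0],(255,255,0))):
    r,cc=proj("side",o+S@q); cv2.circle(im,(int(round(cc)),int(round(r))),1,c,-1)
cv2.imwrite("pics/s2c.png",cv2.resize(cv2.cvtColor(im,cv2.COLOR_RGB2BGR)[220:370,200:400],None,fx=3,fy=3))
```

```text
[0.021, 0, 0.0305] [311. 319.]
[0.021, 0, 0.0505] [286. 319.]
[0.031, 0, 0.0405] [271. 319.]
[0.011, 0, 0.0205] [354. 319.]
[-0.03, 0, 0.0815] [356. 319.]
scoop o [0.5728 0.4193 0.1306] lip [0.6075 0.4241 0.1306] rel bowl [-0.0102  0.2273] heading 7.9 nosedown 0.0
```

View pics/s2c.png

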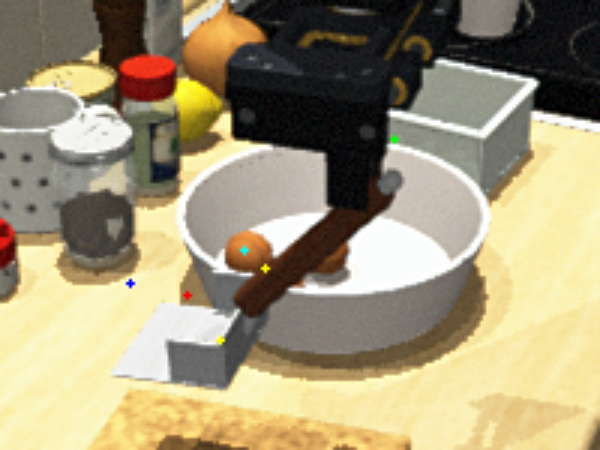

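```bash
python3 -m pendant '[{"dp":[0,0,1],"twist":[0,0,0],"claw":0},{"dp":[0,0,1],"twist":[0,0,0],"claw":0},{"dp":[0,0,1],"twist":[0,0,0],"claw":0},{"dp":[0,0,0.5],"twist":[0,0,0],"claw":0},{"dp":[0,0,0.2],"twist":[0,0,0],"claw":0}]'
python3 -m pendant '[{"dp":[0,0,0.2],"twist":[0,0,0],"claw":0},{"dp":[0,0,0],"twist":[0,0,0],"claw":0},{"dp":[0,0,0],"twist":[0,0,0],"claw":0.5},{"dp":[0,0,0],"twist":[0,0,0],"claw":0.5},{"dp":[0,0,0],"twist":[0,0,0],"claw":0.5}]'
python3 -m pendant '[{"dp":[0,0,0.4],"twist":[0,0,0],"claw":0.5},{"dp":[0,0,0.6],"twist":[0,0,0],"claw":0.5},{"dp":[0,0,0.05],"twist":[0,0,0],"claw":0.5},{"dp":[0,0,0],"twist":[0,0,0],"claw":0.5},{"dp":[0,0,0],"twist":[0,0,0],"claw":0.5}]'
python3 - <<'E'
from h import *
T,R=tool(); m=cm("wrist")
im=save("wrist","w3")
for q in([.021,0,.0305],[-.03,0,.0815]): print(q,np.round(proj("wrist",T+R@q,m)))
robot.get_image("side"); o,S=scoop()
for th,q in(("scoop",[0,0,0]),("scoop_lip",[.035,0,0]),("scoop_grip",[-.098,0,.096])):
    print(th,np.round(proj("side",o+S@q)),[(round(d["p"],2),np.round(d["position"])) for d in robot.spot_point("side",th)[:1]])
E
```

```text
clock: 13.72
ee_pos: [0.4756, 0.406, 0.1856]
orientation: [3.142, -0.0, -3.004]
wrist_force: [-1.0, 0.3, 1.3]
grip_width: 0.0149
gripper_force: 50.0
clock: 14.35
ee_pos: [0.4761, 0.4059, 0.1811]
orientation: [3.141, 0.001, -3.005]
wrist_force: [0.5, 0.1, 0.0]
grip_width: 0.037
gripper_force: 0.0
clock: 14.98
ee_pos: [0.4759, 0.4062, 0.1549]
orientation: [3.141, 0.0, -3.005]
wrist_force: [0.0, -0.4, 0.6]
grip_width: 0.0435
gripper_force: 0.0
[0.021, 0, 0.0305] [311. 319.]
[-0.03, 0, 0.0815] [356. 319.]
scoop o [0.5731 0.4195 0.0075] lip [0.6078 0.4243 0.0075] rel bowl [-0.0099  0.2275] heading 7.8 nosedown -0.0
scoop [375. 264.] []
scoop_lip [372. 246.] [(0.69, array([370., 243.]))]
scoop_grip [340. 316.] [(0.75, array([337., 315.]))]
```

View pics/w3.png

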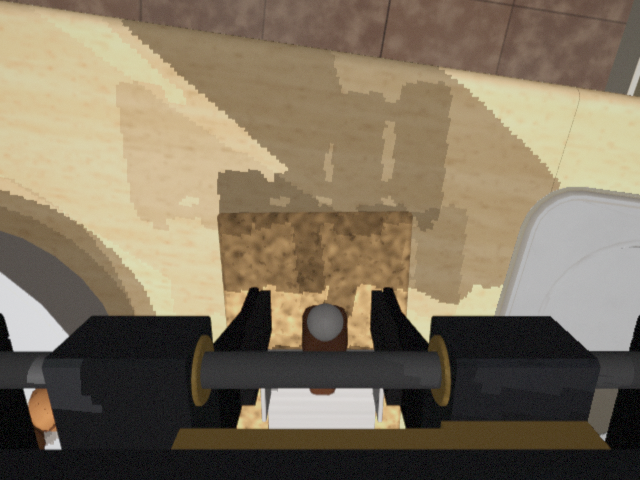

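```bash
python3 -m pendant '[{"dp":[0,0,0],"twist":[0,0,0],"claw":0},{"dp":[0,0,0],"twist":[0,0,0],"claw":0},{"dp":[0,0,0],"twist":[0,0,0],"claw":0},{"dp":[0,0,0],"twist":[0,0,0],"claw":0},{"dp":[0,0,0],"twist":[0,0,0],"claw":0}]' 55
python3 -m pendant '[{"dp":[0,0,0],"twist":[0,0,0],"claw":0},{"dp":[0,0,0],"twist":[0,0,0],"claw":0},{"dp":[0,0,0],"twist":[0,0,0],"claw":0},{"dp":[0,0,-0.5],"twist":[0,0,0],"claw":0},{"dp":[0,0,-1],"twist":[0,0,0],"claw":0}]' |tail -2
python3 -m pendant '[{"dp":[0,0,-1],"twist":[0,0,0],"claw":0},{"dp":[0,0,-1],"twist":[0,0,0],"claw":0},{"dp":[0,0,-0.5],"twist":[0,0,0],"claw":0},{"dp":[0,0,0],"twist":[0,0,0],"claw":0},{"dp":[0,0,0],"twist":[0,0,0],"claw":0}]'
python3 - <<'E'
from h import *
robot.get_image("side"); o,S=scoop()
for th,q in(("scoop",[0,0,0]),("scoop_lip",[.035,0,0]),("scoop_grip",[-.098,0,.096])):
    print(th,np.round(proj("side",o+S@q)),[(round(d["p"],2),np.round(d["position"])) for d in robot.spot_point("side",th)[:1]])
goto([.559,.160,.09],53,15)
E
```

```text
clock: 15.85
ee_pos: [0.4757, 0.406, 0.1546]
orientation: [3.141, 0.0, -3.005]
wrist_force: [0.7, 0.7, -0.1]
grip_width: 0.0155
gripper_force: 55.0
grip_width: 0.0155
gripper_force: 55.0
clock: 17.1
ee_pos: [0.4756, 0.4055, 0.2535]
orientation: [-3.141, -0.001, -3.005]
wrist_force: [0.1, 0.8, -2.4]
grip_width: 0.0152
gripper_force: 55.0
scoop o [0.5724 0.4187 0.1057] lip [0.6071 0.4235 0.1057] rel bowl [-0.0106  0.2267] heading 7.8 nosedown 0.1
scoop [330. 262.] []
scoop_lip [326. 244.] [(0.72, array([323., 239.]))]
scoop_grip [289. 318.] [(0.68, array([310., 310.]))]
twist5deg [-1.56  2.64 -8.98] then dp(final axes) [ 8.81 -9.84 -0.44] dp(now axes) [ -0.79 -13.19   0.24] T2 [0.54  0.082 0.248]
```

```bash
sed -i 's/OFF=np.array(\[-.098,0,.1475\])/OFF=np.array([-.100,0,.1465])/' h.py
python3 -m pendant '[{"dp":[0,-1,0],"twist":[0,0,0],"claw":0},{"dp":[0,-1,0],"twist":[0,0,0],"claw":0},{"dp":[0,-1,0],"twist":[0,0,0],"claw":0},{"dp":[0,-1,0],"twist":[0,0,0],"claw":0},{"dp":[0,-1,0],"twist":[0,0,0],"claw":0}]' >/dev/null
python3 -m pendant '[{"dp":[-0.2,-1,0],"twist":[0,0,0],"claw":0},{"dp":[-0.2,-1,0],"twist":[0,0,0],"claw":0},{"dp":[-0.2,-1,0],"twist":[0,0,0],"claw":0},{"dp":[-0.2,-1,0],"twist":[0,0,0],"claw":0},{"dp":[0,-1,0],"twist":[0,0,0],"claw":0}]' >/dev/null
python3 -m pendant '[{"dp":[0,-1,0],"twist":[0,0,0],"claw":0},{"dp":[0,-1,0],"twist":[0,0,0],"claw":0},{"dp":[0,-1,0],"twist":[0,0,0],"claw":0},{"dp":[0,-0.2,0],"twist":[0,0,-1],"claw":0},{"dp":[0,0,0],"twist":[0,0,-1],"claw":0}]' |head -3
python3 -m pendant '[{"dp":[0,0,0],"twist":[0,0,-1],"claw":0},{"dp":[0,0,0],"twist":[0,0,-1],"claw":0},{"dp":[0,0,0],"twist":[0,0,-1],"claw":0},{"dp":[0,0,0],"twist":[0,0,-1],"claw":0},{"dp":[0,0,0],"twist":[0,0,-1],"claw":0}]' >/dev/null
python3 -m pendant '[{"dp":[0,0,0],"twist":[0,0,-1],"claw":0},{"dp":[0,0,0],"twist":[0,0,-1],"claw":0},{"dp":[0,0,0],"twist":[0,1,0],"claw":0},{"dp":[0,0,0],"twist":[0,1,0],"claw":0},{"dp":[0,0,0],"twist":[0,1,0],"claw":0}]'
python3 - <<'E'
from h import *
scoop(); goto([.559,.160,.05],53,15); goto([.559,.160,.018],53,15); print(robot.state()["joints"].round(2))
im=save("side","s3"); robot.get_image("top")
for d in robot.outline_of("top","walnut1"): print(round(d["p"],2),(pix2plane("top",d["position"],.026)[:2]-B).round(3))
for d in robot.spot_point("side","walnut1"): print(round(d["p"],2),(pix2plane("side",d["position"],.0245)[:2]-B).round(3))
E
```

```text
clock: 19.18
ee_pos: [0.5406, 0.0809, 0.2542]
orientation: [-3.141, -0.001, -2.828]
clock: 20.42
ee_pos: [0.5407, 0.0816, 0.2544]
orientation: [-3.141, -0.265, -2.22]
wrist_force: [0.3, 0.3, -1.9]
grip_width: 0.0156
gripper_force: 55.0
scoop o [0.576  0.1279 0.0868] lip [0.5964 0.1549 0.0777] rel bowl [-0.007  -0.0641] heading 52.8 nosedown 15.2
twist5deg [-2.37 -1.21 -0.35] then dp(final axes) [-0.2  -0.37  1.85] dp(now axes) [-0.4   0.03  1.85] T2 [0.539 0.08  0.207]
twist5deg [-2.37 -1.21 -0.35] then dp(final axes) [-0.4  -0.63  3.09] dp(now axes) [-0.74  0.03  3.09] T2 [0.539 0.08  0.175]
[ 0.3   0.37 -0.78  1.61  0.37  1.51  1.96]
0.63 [0.004 0.067]
0.6 [ 0.006 -0.005]
```

View pics/s3.png

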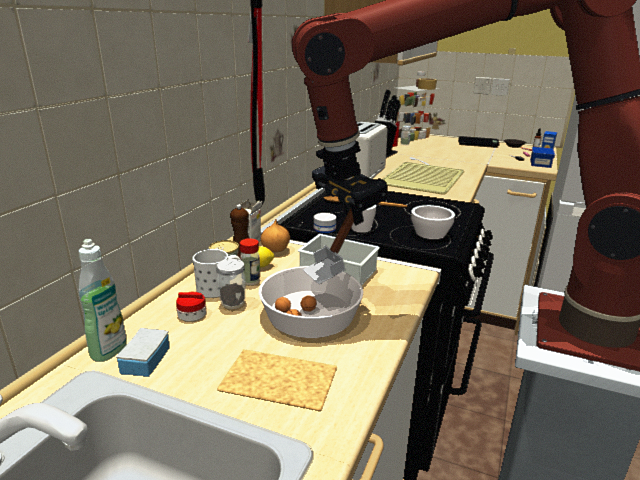

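```bash
sed -i 's/from_euler("zy"/from_euler("ZY"/' h.py
python3 - <<'E'
from h import *
goto([*(B+[-.024,-.032]),.09],53,15); goto([*(B+[-.024,-.032]),.018],53,15)
E
```

```text
twist5deg [ 0.02  0.02 -0.01] then dp(final axes) [-0.52  1.29 -0.28] dp(now axes) [-0.52  1.29 -0.28] T2 [0.524 0.113 0.257]
twist5deg [ 0.02  0.02 -0.01] then dp(final axes) [-1.27  1.29  2.5 ] dp(now axes) [-1.26  1.28  2.51] T2 [0.524 0.113 0.185]
```

```bash
python3 -m pendant '[{"dp":[-0.3,0.7,0],"twist":[0,0,0],"claw":0},{"dp":[-0.2,0.6,0],"twist":[0,0,0],"claw":0},{"dp":[-0.2,0,0.6],"twist":[0,0,0],"claw":0},{"dp":[-0.2,0,0.7],"twist":[0,0,0],"claw":0},{"dp":[-0.2,0,0.6],"twist":[0,0,0],"claw":0}]' |head -4
python3 -m pendant '[{"dp":[-0.1,0,0.3],"twist":[0,0,0],"claw":0},{"dp":[-0.05,0,0.3],"twist":[0,0,0],"claw":0},{"dp":[0,0,0],"twist":[0,0,0],"claw":0},{"dp":[0,0,0],"twist":[0,0,0],"claw":0},{"dp":[0,0,0],"twist":[0,0,0],"claw":0}]'
python3 - <<'E'
from h import *
scoop(); im=save("side","s4");cv2.imwrite("pics/s4c.png",cv2.resize(cv2.cvtColor(im,cv2.COLOR_RGB2BGR)[230:350,240:400],None,fx=4,fy=4))
E
```

```text
clock: 21.25
ee_pos: [0.524, 0.1123, 0.2005]
orientation: [-3.141, -0.261, -2.22]
wrist_force: [-0.1, 0.4, 5.8]
clock: 21.88
ee_pos: [0.5233, 0.1125, 0.1862]
orientation: [-3.142, -0.262, -2.219]
wrist_force: [0.7, -0.2, 3.0]
grip_width: 0.0154
gripper_force: 55.0
scoop o [0.5588 0.1592 0.0188] lip [0.5792 0.1862 0.0097] rel bowl [-0.0242 -0.0328] heading 52.8 nosedown 15.0
```

View pics/s4c.png

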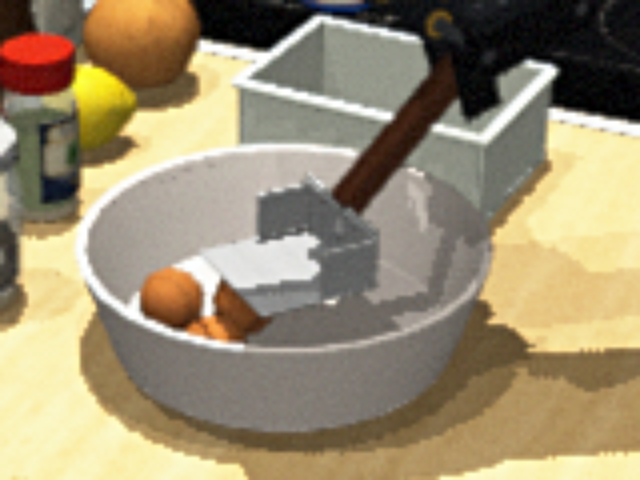

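Run:
```python
from h import *
o,S=scoop()
for q in([.035,.038,0],[.035,-.038,0],[-.035,.035,.03],[-.035,-.035,.03],[0,-.035,.03],[0,.035,.03],[-.119,0,.117]):
    r,c=proj("side",o+S@q); print(q,(o+S@q).round(3),"crop px col,row",round((c-240)*4),round((r-230)*4))
robot.get_image("top")
for d in robot.outline_of("top","walnut1"): print(round(d["p"],2),(pix2plane("top",d["position"],.026)[:2]-B).round(3))
```

```text
scoop o [0.5588 0.1592 0.0188] lip [0.5792 0.1862 0.0097] rel bowl [-0.0242 -0.0328] heading 52.8 nosedown 15.0
[0.035, 0.038, 0] [0.549 0.209 0.01 ] crop px col,row 325 355
[0.035, -0.038, 0] [0.609 0.163 0.01 ] crop px col,row 258 291
[-0.035, 0.035, 0.03] [0.515 0.16  0.057] crop px col,row 419 251
[-0.035, -0.035, 0.03] [0.571 0.117 0.057] crop px col,row 353 196
[0, -0.035, 0.03] [0.591 0.144 0.048] crop px col,row 302 224
[0, 0.035, 0.03] [0.536 0.187 0.048] crop px col,row 365 280
[-0.119, 0, 0.117] [0.508 0.092 0.163] crop px col,row 482 30
```

```bash
python3 -m pendant '[{"dp":[0.2,0,-0.8],"twist":[0,0,0],"claw":0},{"dp":[0.2,0,-0.8],"twist":[0,0,0],"claw":0},{"dp":[0,0,-0.4],"twist":[0,0,0],"claw":0},{"dp":[0,0,0],"twist":[0,0,0],"claw":0},{"dp":[0,0,0],"twist":[0,0,0],"claw":0}]' 60 |head -4
cat >> h.py <<'E'
def fitgrip():
    """scoop's slip in the grip (turn about tool y at the grip point, shift in x,z) from side+top spots"""
    from scipy.optimize import least_squares
    T,R=tool(); obs=[]
    for cam in("side","top"):
        robot.get_image(cam)
        for th,q in(("scoop_lip",[.035,0,0]),("scoop",[0,0,0]),("scoop_grip",[-.098,0,.096])):
            d=robot.spot_point(cam,th)
            if d and d[0]["p"]>.4: obs.append((cam,q,d[0]["position"],th))
    G=np.array([0,0,.051])
    def pos(v,q): # scoop point -> tool
        a=Ro.from_euler("y",v[0]).as_matrix(); return G+[v[1],0,v[2]]+a@(M@(np.array(q)-[-.098,0,.096]))
    def f(v): return np.concatenate([np.subtract(proj(c,T+R@pos(v,q)),p)/2 for c,q,p,_ in obs]+[[v[0]/.5,v[1]/.008,v[2]/.008]])
    s=least_squares(f,[0,0,0],loss="soft_l1"); v=s.x
    print("slip deg,x,z mm:",np.degrees(v[0]).round(1),(v[1:]*1000).round(1)); 
    for c,q,p,th in obs: print(c,th,np.round(p),np.round(proj(c,T+R@pos(v,q))))
    return v
E
python3 - <<'E'
from h import *
scoop(); fitgrip()
robot.get_image("wrist"); m=cm("wrist"); d=robot.spot_point("wrist","scoop_lip"); print(d[:1]); T,R=tool(); print(proj("wrist",T+R@[-.135,0,.1465],m))
robot.get_image("top"); 
for d in robot.outline_of("top","walnut1"): print(round(d["p"],2),(pix2plane("top",d["position"],.026)[:2]-B).round(3))
E
```

```text
clock: 22.65
ee_pos: [0.525, 0.115, 0.2365]
orientation: [3.141, -0.262, -2.219]
wrist_force: [0.5, -0.2, -2.1]
scoop o [0.5603 0.1618 0.0691] lip [0.5807 0.1887 0.06  ] rel bowl [-0.0227 -0.0302] heading 52.9 nosedown 15.0
slip deg,x,z mm: -15.9 [-5.8 -2.1]
side scoop [278. 312.] [278. 312.]
side scoop_grip [228. 352.] [229. 353.]
[]
(np.float64(429.5113204721517), np.float64(319.17722272801035))
```

```bash
python3 - <<'E'
s=open('h.py').read()
i=s.index("B=np.array([.583");j=s.index("def fitgrip")
s=s[:i]+'''B=np.array([.583,.192]); M=np.diag([-1.,1,-1]); G=np.array([0,0,.051])
SL=np.array([-16*np.pi/180,-.005,-.002])
def off(): 
    a=Ro.from_euler("y",SL[0]).as_matrix(); return a@M, G+[SL[1],0,SL[2]]-a@M@[-.098,0,.096]
def scoop():
    T,R=tool(); A,F=off(); S=R@A; o=T+R@F; h=np.arctan2(S[1,0],S[0,0])
    print("scoop o",o.round(4),"lip",(o+S@[.035,0,0]).round(4),"rel bowl",(o[:2]-B).round(4),"heading",round(np.degrees(h),1),"nosedown",round(np.degrees(-np.arcsin(S[2,0])),1),"roll",round(np.degrees(np.arcsin(S[2,1])),1)); return o,S
def goto(o,head,tilt,tip=False):
    T,R=tool(); S=Ro.from_euler("ZY",[head,tilt],degrees=True).as_matrix(); A,F=off(); R2=S@A.T
    o=np.array(o,float)
    if tip: o=o-S@[.035,0,0]
    T2=o-R2@F
    print("twist5deg",(np.degrees(Ro.from_matrix(R.T@R2).as_rotvec())/5).round(2),"then dp(final axes)",(R2.T@(T2-T)/.025).round(2),"dp(now axes)",(R.T@(T2-T)/.025).round(2),"T2",T2.round(3))
def nuts():
    for cam in("top","side","wrist"):
        m=cm(cam); robot.get_image(cam); rows=[]
        for d in robot.outline_of(cam,"walnut1"):
            if d["p"]<.2: continue
            ys,xs=np.nonzero(d["mask"]); p=((ys.min()+ys.max())/2,(xs.min()+xs.max())/2)
            w=pix2plane(cam,p,.0245,m); rows.append((round(d["p"],2),(w[:2]-B).round(3).tolist(),np.round(p).tolist(),int(d["mask"].sum())))
        print(cam,*rows)
'''+s[j:]
open('h.py','w').write(s)
E
python3 - <<'E'
from h import *
scoop(); nuts()
for p in((304,283),(312,293),(306,300),(303,309)): print(p,(pix2plane("side",p,.0245)[:2]-B).round(3))
E
```

```text
scoop o [0.5807 0.1883 0.094 ] lip [0.6018 0.2162 0.0947] rel bowl [-0.0023 -0.0037] heading 52.8 nosedown -1.0 roll -0.0
top (0.68, [0.206, -0.071], [157.0, 290.0], 454)
side (0.52, [0.011, -0.001], [304.0, 306.0], 208) (0.46, [0.056, 0.02], [304.0, 283.0], 202) (0.38, [0.021, 0.038], [312.0, 294.0], 76)
wrist
(304, 283) [0.057 0.018]
(312, 293) [0.023 0.038]
(306, 300) [0.02 0.01]
(303, 309) [ 0.007 -0.01 ]
```

Run:
```python
from h import *
L=B+[-.0085,-.0112]
goto([*L,.07],53,20,True); goto([*L,.02],53,20,True)
```

```text
twist5deg [ 0.01  4.2  -0.03] then dp(final axes) [-0.21  0.01 -0.71] dp(now axes) [-0.45  0.01 -0.59] T2 [0.534 0.127 0.248]
twist5deg [ 0.01  4.2  -0.03] then dp(final axes) [-1.38  0.01  0.91] dp(now axes) [-0.97  0.01  1.34] T2 [0.534 0.127 0.198]
```

```bash
python3 -m pendant '[{"dp":[-0.2,0,-0.7],"twist":[0,0.8,0],"claw":0},{"dp":[0,0,0],"twist":[0,1,0],"claw":0},{"dp":[0,0,0],"twist":[0,1,0],"claw":0},{"dp":[0,0,0],"twist":[0,1,0],"claw":0},{"dp":[0,0,0],"twist":[0,0.4,0],"claw":0}]' |head -4
python3 -m pendant '[{"dp":[-0.4,0,0.5],"twist":[0,0,0],"claw":0},{"dp":[-0.4,0,0.5],"twist":[0,0,0],"claw":0},{"dp":[-0.3,0,0.5],"twist":[0,0,0],"claw":0},{"dp":[0,0,0],"twist":[0,0,0],"claw":0},{"dp":[0,0,0],"twist":[0,0,0],"claw":0}]' |head -4
python3 - <<'E'
from h import *
scoop(); fitgrip(); nuts()
E
```

```text
clock: 24.18
ee_pos: [0.5309, 0.1232, 0.2518]
orientation: [3.14, -0.63, -2.218]
wrist_force: [0.3, -0.2, -1.4]
clock: 24.8
ee_pos: [0.5311, 0.1227, 0.2064]
orientation: [-3.141, -0.628, -2.22]
wrist_force: [-0.1, 0.1, -1.0]
scoop o [0.552  0.1502 0.0401] lip [0.5719 0.1764 0.0282] rel bowl [-0.031  -0.0418] heading 52.8 nosedown 20.0 roll -0.0
slip deg,x,z mm: -15.6 [-2.3  0.8]
side scoop_lip [302. 319.] [302. 319.]
side scoop [291. 332.] [294. 332.]
side scoop_grip [242. 356.] [238. 357.]
top
side (0.48, [0.011, -0.003], [304.0, 306.0], 188) (0.44, [0.058, 0.018], [304.0, 282.0], 182)
wrist
```

```bash
sed -i 's/^SL=.*/SL=np.array([-15.7*np.pi\/180,-.003,0])/' h.py
python3 -m pendant '[{"dp":[-0.2,0,0.25],"twist":[0,0,0],"claw":0},{"dp":[-0.12,0,0.17],"twist":[0,0,0],"claw":0},{"dp":[0,0,0],"twist":[0,0,0],"claw":0},{"dp":[0,0,0],"twist":[0,0,0],"claw":0},{"dp":[0,0,0],"twist":[0,0,0],"claw":0}]' |head -4
python3 -m pendant '[{"dp":[-0.05,0,0.06],"twist":[0,0,0],"claw":0},{"dp":[-0.03,0,0.04],"twist":[0,0,0],"claw":0},{"dp":[0,0,0],"twist":[0,0,0],"claw":0},{"dp":[0,0,0],"twist":[0,0,0],"claw":0},{"dp":[0,0,0],"twist":[0,0,0],"claw":0}]' |head -4
python3 - <<'E'
from h import *
scoop(); goto([*(B+.012*np.array([.6,.8])),.0075],53,12,True); goto([*(B+.07*np.array([.6,.8])),.0085],53,0,True)
E
```

```text
clock: 26.12
ee_pos: [0.5312, 0.1231, 0.193]
orientation: [-3.141, -0.628, -2.219]
wrist_force: [-0.5, -0.1, -2.4]
clock: 26.75
ee_pos: [0.5312, 0.1232, 0.1897]
orientation: [3.142, -0.628, -2.219]
wrist_force: [-0.6, 1.2, -1.8]
scoop o [0.55   0.1479 0.0226] lip [0.5698 0.1741 0.0105] rel bowl [-0.033  -0.0441] heading 52.9 nosedown 20.3 roll 0.0
twist5deg [ 0.02 -1.66 -0.03] then dp(final axes) [-0.58  0.    0.33] dp(now axes) [-0.62  0.01  0.24] T2 [0.537 0.13  0.176]
twist5deg [ 0.01 -4.06 -0.03] then dp(final axes) [-1.69  0.01  0.99] dp(now axes) [-1.93  0.01  0.34] T2 [0.552 0.15  0.154]
```

```bash
python3 -m pendant '[{"dp":[-0.07,0,0.09],"twist":[0,0,0],"claw":0},{"dp":[-0.2,0,0.07],"twist":[0,-0.4,0],"claw":0},{"dp":[-0.2,0,0.07],"twist":[0,-0.4,0],"claw":0},{"dp":[-0.15,0,0.08],"twist":[0,-0.4,0],"claw":0},{"dp":[-0.1,0,0.05],"twist":[0,-0.4,0],"claw":0}]' |head -4
python3 - <<'E'
from h import *
scoop(); goto([*(B+.045*np.array([.6,.8])),.0075],53,5,True);goto([*(B+.075*np.array([.6,.8])),.0075],53,0,True); nuts()
E
```

```text
clock: 27.38
ee_pos: [0.537, 0.129, 0.1742]
orientation: [-3.139, -0.492, -2.223]
wrist_force: [-5.2, -7.6, 14.2]
scoop o [0.5697 0.1713 0.0129] lip [0.5904 0.1985 0.0054] rel bowl [-0.0133 -0.0207] heading 52.7 nosedown 12.5 roll -0.1
twist5deg [-0.   -1.5  -0.06] then dp(final axes) [-0.68  0.05  0.2 ] dp(now axes) [-0.7   0.06  0.11] T2 [0.544 0.141 0.163]
twist5deg [-0.01 -2.5  -0.06] then dp(final axes) [-1.41  0.05  0.47] dp(now axes) [-1.48  0.06  0.15] T2 [0.555 0.154 0.153]
top
side (0.69, [0.058, 0.021], [304.0, 282.0], 192) (0.67, [0.024, 0.012], [306.0, 298.0], 129) (0.4, [0.021, 0.038], [312.0, 294.0], 43) (0.2, [0.028, -0.241], [260.0, 338.0], 1804)
wrist
```

```bash
python3 -m pendant '[{"dp":[0.06,0,-0.11],"twist":[0,0,0],"claw":0},{"dp":[0,0,0],"twist":[0,0,0],"claw":0},{"dp":[0,0,0],"twist":[0,0,0],"claw":0},{"dp":[0,0,0],"twist":[0,0,0],"claw":0},{"dp":[0,0,0],"twist":[0,0,0],"claw":0}]' 60|head -4
python3 - <<'E'
from h import *
scoop(); fitgrip();goto([*(B+.075*np.array([.6,.8])),.0085],53,3,True)
E
```

```text
clock: 28.3
ee_pos: [0.5372, 0.1306, 0.1755]
orientation: [-3.141, -0.49, -2.22]
wrist_force: [-1.3, -3.6, 4.8]
scoop o [0.5698 0.1735 0.0143] lip [0.5905 0.2007 0.0068] rel bowl [-0.0132 -0.0185] heading 52.8 nosedown 12.3 roll -0.0
slip deg,x,z mm: -16.6 [-3.1 -5. ]
side scoop_lip [312. 303.] [312. 304.]
side scoop [303. 318.] [305. 317.]
side scoop_grip [253. 347.] [252. 348.]
twist5deg [ 0.01 -1.87 -0.03] then dp(final axes) [-1.6   0.02  0.09] dp(now axes) [-1.6   0.03 -0.17] T2 [0.559 0.161 0.161]
```

```bash
python3 -m pendant '[{"dp":[0,0,-0.05],"twist":[0,0,0],"claw":0},{"dp":[-0.2,0,-0.01],"twist":[0,-0.23,0],"claw":0},{"dp":[-0.2,0,-0.01],"twist":[0,-0.23,0],"claw":0},{"dp":[-0.2,0,-0.01],"twist":[0,-0.23,0],"claw":0},{"dp":[-0.2,0,-0.01],"twist":[0,-0.23,0],"claw":0}]' |head -4
python3 -m pendant '[{"dp":[-0.2,0,0],"twist":[0,-0.23,0],"claw":0},{"dp":[-0.2,0,0],"twist":[0,-0.23,0],"claw":0},{"dp":[-0.2,0,0],"twist":[0,-0.23,0],"claw":0},{"dp":[0,0,0],"twist":[0,0,0],"claw":0},{"dp":[0,0,0],"twist":[0,0,0],"claw":0}]' |head -4
python3 - <<'E'
from h import *
scoop(); nuts(); goto([*(B+.078*np.array([.6,.8])),.0085],53,0,True)
im=save("side","s5");cv2.imwrite("pics/s5c.png",cv2.resize(cv2.cvtColor(im,cv2.COLOR_RGB2BGR)[230:350,240:400],None,fx=4,fy=4))
E
```

```text
clock: 29.32
ee_pos: [0.5488, 0.1465, 0.1682]
orientation: [3.141, -0.407, -2.219]
wrist_force: [-2.1, -2.0, 2.6]
clock: 29.95
ee_pos: [0.5571, 0.1574, 0.1627]
orientation: [3.141, -0.348, -2.219]
wrist_force: [-0.4, 1.0, -2.6]
scoop o [0.603  0.2181 0.0107] lip [0.624  0.2459 0.0081] rel bowl [0.02   0.0261] heading 52.9 nosedown 4.2 roll 0.0
top (0.25, [0.063, -0.515], [218.0, 469.0], 1040)
side (0.6, [0.078, -0.008], [296.0, 280.0], 170) (0.54, [0.059, 0.035], [308.0, 279.0], 89)
wrist
twist5deg [ 0.01 -0.85 -0.03] then dp(final axes) [-0.06  0.01  0.33] dp(now axes) [-0.09  0.01  0.32] T2 [0.556 0.157 0.154]
```

View pics/s5c.png

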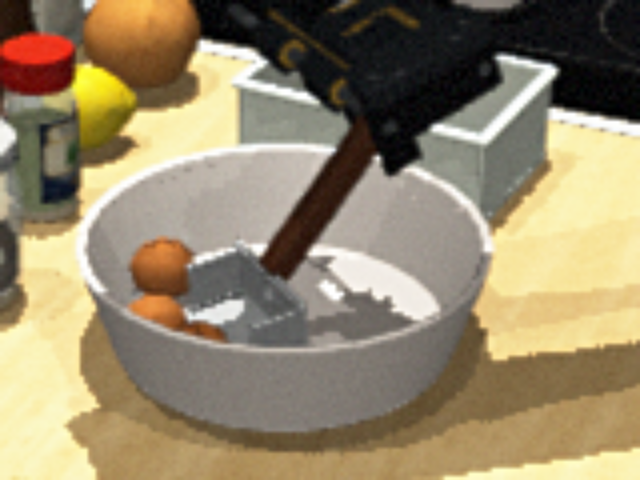

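Run:
```python
from h import *
u=np.array([.6,.8])
goto([*(B+.079*u),.010],53,-8,True);goto([*(B+.078*u),.020],53,-20,True);goto([*(B+.06*u),.09],53,-25,True)
```

```text
twist5deg [ 0.01 -2.45 -0.03] then dp(final axes) [0.61 0.01 1.1 ] dp(now axes) [0.36 0.01 1.21] T2 [0.545 0.142 0.137]
twist5deg [ 0.01 -4.85 -0.03] then dp(final axes) [1.87 0.01 1.76] dp(now axes) [0.98 0.01 2.37] T2 [0.531 0.123 0.115]
twist5deg [ 0.   -5.85 -0.03] then dp(final axes) [ 2.67  0.01 -0.76] dp(now axes) [2.7  0.   0.64] T2 [0.515 0.102 0.171]
```

```bash
python3 -m pendant '[{"dp":[0.07,0,0.24],"twist":[0,-0.49,0],"claw":0},{"dp":[0.08,0,0.23],"twist":[0,-0.49,0],"claw":0},{"dp":[0.1,0,0.23],"twist":[0,-0.49,0],"claw":0},{"dp":[0.11,0,0.22],"twist":[0,-0.49,0],"claw":0},{"dp":[0.12,0,0.22],"twist":[0,-0.49,0],"claw":0}]' |head -4
python3 - <<'E'
from h import *
scoop(); u=np.array([.6,.8]); nuts()
goto([*(B+.078*u),.04],53,-18,True)
E
```

```text
clock: 30.92
ee_pos: [0.5445, 0.1383, 0.1406]
orientation: [-3.139, -0.142, -2.222]
wrist_force: [-16.6, -18.7, 32.7]
scoop o [0.6088 0.222  0.0075] lip [0.6298 0.2497 0.0121] rel bowl [0.0258 0.03  ] heading 52.7 nosedown -7.6 roll -0.2
top (0.59, [0.063, -0.513], [218.0, 468.0], 1063)
side (0.67, [0.078, -0.008], [296.0, 280.0], 163) (0.54, [0.045, 0.003], [302.0, 291.0], 126) (0.41, [0.236, -0.141], [260.0, 250.0], 722)
wrist
twist5deg [-0.02 -2.09 -0.06] then dp(final axes) [ 0.69  0.08 -0.08] dp(now axes) [0.69 0.07 0.05] T2 [0.533 0.126 0.141]
```

```bash
python3 -m pendant '[{"dp":[0.1,0,-0.4],"twist":[0,0,0],"claw":0},{"dp":[0,0,0],"twist":[0,0,0],"claw":0},{"dp":[0,0,0],"twist":[0,0,0],"claw":0},{"dp":[0,0,0],"twist":[0,0,0],"claw":0},{"dp":[0,0,0],"twist":[0,0,0],"claw":0}]' |head -4
python3 - <<'E'
from h import *
scoop(); u=np.array([.6,.8]); nuts(); fitgrip()
goto([*(B+.07*u),.06],53,-18,True)
E
```

```text
clock: 31.85
ee_pos: [0.5448, 0.1411, 0.1483]
orientation: [3.141, -0.135, -2.219]
wrist_force: [-0.9, -1.0, -0.8]
scoop o [0.6091 0.2261 0.0159] lip [0.63   0.2537 0.0208] rel bowl [0.0261 0.0341] heading 52.9 nosedown -8.0 roll 0.0
top
side (0.62, [0.031, 0.027], [308.0, 292.0], 180) (0.58, [0.079, -0.008], [296.0, 280.0], 191) (0.57, [0.042, -0.008], [300.0, 294.0], 133) (0.27, [0.232, -0.137], [261.0, 250.0], 681)
wrist
slip deg,x,z mm: -16.6 [-2.4 -0.4]
side scoop_lip [314. 280.] [315. 278.]
side scoop [314. 291.] [313. 292.]
side scoop_grip [269. 337.] [269. 337.]
twist5deg [ 0.   -2.   -0.03] then dp(final axes) [ 1.08  0.01 -0.54] dp(now axes) [ 1.16  0.01 -0.35] T2 [0.528 0.119 0.161]
```

```bash
python3 -m pendant '[{"dp":[0.23,0,-0.08],"twist":[0,-0.4,0],"claw":0},{"dp":[0.23,0,-0.08],"twist":[0,-0.4,0],"claw":0},{"dp":[0.22,0,-0.09],"twist":[0,-0.4,0],"claw":0},{"dp":[0.22,0,-0.1],"twist":[0,-0.4,0],"claw":0},{"dp":[0.22,0,-0.1],"twist":[0,-0.4,0],"claw":0}]' |head -4
python3 -m pendant '[{"dp":[0,0,-0.6],"twist":[0,-0.4,0],"claw":0},{"dp":[0,0,-0.8],"twist":[0,-0.2,0],"claw":0},{"dp":[0,0,-0.8],"twist":[0,0,0],"claw":0},{"dp":[0,0,-0.8],"twist":[0,0,0],"claw":0},{"dp":[0,0,-0.6],"twist":[0,0,0],"claw":0}]' |head -4
python3 - <<'E'
from h import *
o,S=scoop(); nuts(); print([np.round(proj("side",o+S@q)) for q in([-.015,0,.02],[.01,0,.02],[.035,0,0])])
print("top",[np.round(proj("top",o+S@q)) for q in([-.015,0,.02],[.01,0,.02],[.035,0,0])])
tub=[.602,-.026]
goto([.602,.02,.12],-94,-20);goto([.602,.02,.12],-94,35)
E
```

```text
clock: 33.17
ee_pos: [0.5283, 0.1196, 0.1618]
orientation: [-3.141, 0.042, -2.219]
wrist_force: [0.3, 0.3, -3.2]
clock: 33.8
ee_pos: [0.5242, 0.1139, 0.2528]
orientation: [-3.141, 0.093, -2.219]
wrist_force: [0.4, -0.8, -2.5]
scoop o [0.605  0.2204 0.1478] lip [0.6247 0.2465 0.1604] rel bowl [0.022  0.0284] heading 52.9 nosedown -21.0 roll -0.0
top (0.7, [0.032, 0.077], [224.0, 228.0], 210) (0.64, [0.074, 0.002], [208.0, 260.0], 166)
side (0.74, [0.148, -0.239], [252.0, 296.0], 251) (0.68, [0.075, -0.007], [297.0, 281.0], 198) (0.52, [0.165, -0.293], [243.0, 299.0], 68)
wrist
[array([251., 304.]), array([249., 294.]), array([256., 281.])]
top [array([225., 246.]), array([218., 238.]), array([210., 228.])]
twist5deg [ 2.45  0.06 29.27] then dp(final axes) [1.82 3.38 0.79] dp(now axes) [-3.22 -1.88  1.23] T2 [0.611 0.151 0.227]
twist5deg [-11.53   4.16  27.55] then dp(final axes) [-1.33  3.38 -4.09] dp(now axes) [ 1.36 -5.02 -1.69] T2 [0.601 0.008 0.289]
```

```bash
python3 -m pendant '[{"dp":[0,0,0],"twist":[0,0.5,0.3],"claw":0},{"dp":[0,0,0],"twist":[0,0.5,0.5],"claw":0},{"dp":[0,0,0],"twist":[0,0,0.8],"claw":0},{"dp":[0,0,0],"twist":[0,0,1],"claw":0},{"dp":[0,0,0],"twist":[0,0,1],"claw":0}]' >/dev/null
python3 -m pendant '[{"dp":[0,0,0],"twist":[0,0,1],"claw":0},{"dp":[0,0,0],"twist":[0,0,1],"claw":0},{"dp":[0,0,0],"twist":[0,0,1],"claw":0},{"dp":[0,0,0],"twist":[0,0,1],"claw":0},{"dp":[0,0,0],"twist":[0,0,1],"claw":0}]' >/dev/null
python3 -m pendant '[{"dp":[0,0,0],"twist":[0,0,1],"claw":0},{"dp":[0,0,0],"twist":[0,0,1],"claw":0},{"dp":[0,0,0],"twist":[0,0,1],"claw":0},{"dp":[0,0,0],"twist":[0,0,1],"claw":0},{"dp":[0,0,0],"twist":[0,0,1],"claw":0}]' >/dev/null
python3 -m pendant '[{"dp":[0,0,0],"twist":[0,0,1],"claw":0},{"dp":[0,0,0],"twist":[0,0,1],"claw":0},{"dp":[0,0,0],"twist":[0,0,1],"claw":0},{"dp":[0,0,0],"twist":[0,0,1],"claw":0},{"dp":[0,0,0],"twist":[0,0,1],"claw":0}]' >/dev/null
python3 -m pendant '[{"dp":[0,0,0],"twist":[0,0,1],"claw":0},{"dp":[0,0,0],"twist":[0,0,1],"claw":0},{"dp":[0,0,0],"twist":[0,0,1],"claw":0},{"dp":[0,0,0],"twist":[0,0,1],"claw":0},{"dp":[0,0,0],"twist":[0,0,1],"claw":0}]' >/dev/null
python3 -m pendant '[{"dp":[0,0,0],"twist":[0,0,1],"claw":0},{"dp":[0,0,0],"twist":[0,0,1],"claw":0},{"dp":[0,0,0],"twist":[0,0,1],"claw":0},{"dp":[0,0,0],"twist":[0,0,1],"claw":0},{"dp":[0,0,0],"twist":[0,0,0.6],"claw":0}]'
python3 - <<'E'
from h import *
o,S=scoop(); nuts(); print([np.round(proj("side",o+S@q)) for q in([-.015,0,.02],[.01,0,.02],[.035,0,0])])
print("top",[np.round(proj("top",o+S@q)) for q in([-.015,0,.02],[.01,0,.02],[.035,0,0])])
goto([.602,.02,.12],-94,-15.7);goto([.602,.005,.115],-94,35); print(robot.state()["joints"].round(2))
d=robot.spot_point("top","tub")
for q in d[:2]: print(q["p"],pix2plane("top",q["position"],0))
E
```

```text
clock: 37.85
ee_pos: [0.5238, 0.1139, 0.2504]
orientation: [-3.141, -0.006, 1.601]
wrist_force: [-0.2, -0.1, -2.3]
grip_width: 0.015
gripper_force: 60.0
scoop o [ 0.5275 -0.0086  0.1327] lip [ 0.5286 -0.0423  0.1419] rel bowl [-0.0555 -0.2006] heading -88.3 nosedown -15.3 roll -0.0
top (0.79, [-0.023, -0.208], [249.0, 344.0], 217) (0.58, [-0.059, -0.188], [264.0, 335.0], 220)
side (0.7, [0.075, -0.007], [297.0, 281.0], 207) (0.57, [0.025, -0.517], [224.0, 371.0], 57)
wrist (0.81, [0.074, -0.002], [128.0, 502.0], 2114)
[array([229., 363.]), array([223., 366.]), array([224., 370.])]
top [array([258., 333.]), array([257., 344.]), array([258., 357.])]
twist5deg [ 0.01 -0.07  1.18] then dp(final axes) [1.41 3.37 0.56] dp(now axes) [1.05 3.5  0.57] T2 [0.611 0.143 0.237]
twist5deg [-0.52 10.06  1.11] then dp(final axes) [-1.89  3.41 -4.42] dp(now axes) [-4.94  2.92 -1.37] T2 [ 0.601 -0.007  0.284]
[ 0.29  0.18 -0.64  1.77  0.11  1.22 -0.35]
0.75 [ 0.59937254 -0.01884281  0.        ]
0.23 [0.52577331 0.00379827 0.        ]
```

```bash
python3 -m pendant '[{"dp":[0.2,0.7,0],"twist":[0,0,0.2],"claw":0},{"dp":[0.2,0.8,0.1],"twist":[0,0,0.2],"claw":0},{"dp":[0.3,0.8,0.1],"twist":[0,0,0.2],"claw":0},{"dp":[0.3,0.7,0.1],"twist":[0,0,0.3],"claw":0},{"dp":[0.2,0.5,0.1],"twist":[0,0,0.2],"claw":0}]' |head -4
python3 - <<'E'
from h import *
o,S=scoop(); goto([.604,.015,.12],-94,10);goto([.604,.008,.11],-94,35)
E
```

```text
clock: 38.83
ee_pos: [0.6124, 0.1439, 0.2412]
orientation: [3.141, -0.006, 1.507]
wrist_force: [-0.0, -0.9, -1.6]
scoop o [0.6046 0.0216 0.1235] lip [ 0.6024 -0.0121  0.1328] rel bowl [ 0.0216 -0.1704] heading -93.7 nosedown -15.3 roll 0.0
twist5deg [-0.01  5.07  0.07] then dp(final axes) [-1.83  0.03 -2.55] dp(now axes) [-2.74  0.01 -1.52] T2 [0.608 0.075 0.279]
twist5deg [-0.03 10.07  0.07] then dp(final axes) [-2.58  0.05 -5.57] dp(now axes) [-5.93  0.01 -1.57] T2 [ 0.603 -0.004  0.279]
```

```bash
python3 -m pendant '[{"dp":[-0.5,0,-0.15],"twist":[0,1,0],"claw":0},{"dp":[-0.5,0,-0.18],"twist":[0,1,0],"claw":0},{"dp":[-0.5,0,-0.2],"twist":[0,1,0],"claw":0},{"dp":[-0.5,0,-0.22],"twist":[0,1,0],"claw":0},{"dp":[-0.5,0,-0.25],"twist":[0,1,0],"claw":0}]' |head -4
python3 -m pendant '[{"dp":[-0.5,0,-0.3],"twist":[0,1,0],"claw":0},{"dp":[-0.5,0,-0.35],"twist":[0,1,0],"claw":0},{"dp":[-0.5,0,-0.4],"twist":[0,1,0],"claw":0},{"dp":[-0.5,0,-0.45],"twist":[0,1,0],"claw":0},{"dp":[-0.5,0,-0.45],"twist":[0,1,0],"claw":0}]' |head -4
python3 - <<'E'
from h import *
o,S=scoop(); nuts()
print(robot.state()["joints"].round(2))
E
```

```text
clock: 39.45
ee_pos: [0.6075, 0.077, 0.255]
orientation: [3.14, -0.444, 1.508]
wrist_force: [-0.3, 0.6, -2.6]
clock: 40.08
ee_pos: [0.6025, -0.0025, 0.258]
orientation: [3.139, -0.88, 1.509]
wrist_force: [0.5, 1.0, -2.5]
scoop o [0.6036 0.009  0.0884] lip [ 0.6018 -0.0197  0.0685] rel bowl [ 0.0206 -0.183 ] heading -93.6 nosedown 34.7 roll 0.1
top (0.73, [0.074, 0.0], [208.0, 260.0], 180)
side (0.6, [0.076, -0.007], [297.0, 280.0], 183) (0.51, [0.048, -0.272], [254.0, 335.0], 99)
wrist (0.92, [0.073, -0.003], [253.0, 362.0], 1000)
[ 0.87  0.51 -0.74  1.64 -0.56  1.28  0.33]
```

```bash
python3 -m pendant '[{"dp":[0,0,0],"twist":[0,1,0],"claw":0},{"dp":[0,0,-0.3],"twist":[0,1,0],"claw":0},{"dp":[0,0,-0.3],"twist":[0,0,0],"claw":0},{"dp":[0,0,0],"twist":[0,0,0],"claw":0},{"dp":[0,0,0],"twist":[0,0,0],"claw":0}]' |head -4
python3 - <<'E'
from h import *
o,S=scoop(); nuts(); fitgrip()
for p in((254,335),): print(pix2plane("side",p,.0225))
E
```

```text
clock: 41.0
ee_pos: [0.6018, -0.0129, 0.2666]
orientation: [3.138, -1.051, 1.512]
wrist_force: [0.4, -0.2, -1.8]
scoop o [0.6046 0.0272 0.1015] lip [0.6031 0.0023 0.0769] rel bowl [ 0.0216 -0.1648] heading -93.4 nosedown 44.5 roll 0.1
top (0.49, [0.075, 0.002], [208.0, 260.0], 151)
side (0.75, [0.075, -0.005], [298.0, 280.0], 195) (0.38, [0.049, -0.271], [254.0, 334.0], 83)
wrist (0.83, [0.08, -0.002], [300.0, 367.0], 463)
slip deg,x,z mm: -15.4 [-0.7 -1.6]
side scoop_lip [248. 337.] [249. 334.]
side scoop [242. 334.] [243. 330.]
side scoop_grip [191. 333.] [189. 331.]
top scoop_lip [227. 337.] [228. 337.]
top scoop [226. 324.] [226. 327.]
top scoop_grip [220. 326.] [215. 326.]
[ 0.63151999 -0.08074305  0.0225    ]
```

```bash
python3 -m pendant '[{"dp":[0.5,0,0],"twist":[0,-1,0],"claw":0},{"dp":[0.5,0,0.2],"twist":[0,-1,0],"claw":0},{"dp":[0.5,0,0.2],"twist":[0,-1,0],"claw":0},{"dp":[0.5,0,0.2],"twist":[0,-1,0],"claw":0},{"dp":[0.5,0,0.2],"twist":[0,-1,0],"claw":0}]' >/dev/null
python3 -m pendant '[{"dp":[0.5,0,0.2],"twist":[0,-1,0],"claw":0},{"dp":[0.5,0,0.2],"twist":[0,-1,0],"claw":0},{"dp":[0.5,0,0.1],"twist":[0,-1,0],"claw":0},{"dp":[0.5,0,0],"twist":[0,-1,0],"claw":0},{"dp":[0.5,0,0],"twist":[0,-1,0],"claw":0}]' |head -3
python3 -m pendant '[{"dp":[0,0,0],"twist":[0,-1,0],"claw":0},{"dp":[0,0,0],"twist":[0,-1,0],"claw":0},{"dp":[0,0,0],"twist":[0,0,-1],"claw":0},{"dp":[0,0,0],"twist":[0,0,-1],"claw":0},{"dp":[0,0,0],"twist":[0,0,-1],"claw":0}]' |head -3
python3 - <<'E'
from h import *
o,S=scoop(); nuts(); goto([*(B+[.0,.002]),.10],0,-15.7); goto([*(B+[.03,.002]),.03],0,5,True)
robot.get_image("top")
d=[q for q in robot.outline_of("top","tub") if abs(q["position"][1]-348)<40][0]
P=np.array([pix2plane("top",(y,x),.065)[:2] for y,x in zip(*np.nonzero(d["mask"]))],np.float32)
print("tub",cv2.minAreaRect(P))
E
```

```text
clock: 42.95
ee_pos: [0.6089, 0.1033, 0.3165]
orientation: [3.141, -0.178, 1.507]
clock: 43.58
ee_pos: [0.6087, 0.1032, 0.3159]
orientation: [3.14, -0.006, 1.772]
scoop o [ 0.6334 -0.0169  0.1983] lip [ 0.6402 -0.0499  0.2075] rel bowl [ 0.0504 -0.2089] heading -78.5 nosedown -15.3 roll 0.1
top (0.51, [-0.044, -0.242], [258.0, 358.0], 150) (0.3, [-0.002, 0.04], [238.0, 242.0], 3755)
side (0.65, [0.047, -0.269], [254.0, 335.0], 83) (0.54, [0.076, -0.009], [296.0, 281.0], 201)
wrist (0.62, [0.075, -0.002], [120.0, 393.0], 1382)
twist5deg [  0.07  -0.04 -15.75] then dp(final axes) [5.97 3.65 3.97] dp(now axes) [ 4.72 -5.15  3.98] T2 [0.46  0.194 0.217]
twist5deg [  2.91   3.42 -15.55] then dp(final axes) [2.08 3.65 6.35] dp(now axes) [ 4.37 -3.41  5.22] T2 [0.504 0.194 0.186]
tub ((0.5988684892654419, -0.033143654465675354), (0.17514100670814514, 0.11747318506240845), 1.411210536956787)
```

```bash
python3 -m pendant '[{"dp":[0.9,-1,0.3],"twist":[0,0,0],"claw":0},{"dp":[0.9,-1,0.3],"twist":[0,0,0],"claw":0},{"dp":[0.9,-1,0.3],"twist":[0,0,0],"claw":0},{"dp":[0.9,-1,0.3],"twist":[0,0,0],"claw":0},{"dp":[0.9,-1,0.3],"twist":[0,0,0],"claw":0}]' >/dev/null
python3 -m pendant '[{"dp":[0,0,0.2],"twist":[0,0,-1],"claw":0},{"dp":[0,0,0.2],"twist":[0,0,-1],"claw":0},{"dp":[0,0,0.2],"twist":[0,0,-1],"claw":0},{"dp":[0,0,0.2],"twist":[0,0,-1],"claw":0},{"dp":[0,0,0.2],"twist":[0,0,-1],"claw":0}]' >/dev/null
python3 -m pendant '[{"dp":[0,0,0],"twist":[0,0,-1],"claw":0},{"dp":[0,0,0],"twist":[0,0,-1],"claw":0},{"dp":[0,0,0],"twist":[0,0,-1],"claw":0},{"dp":[0,0,0],"twist":[0,0,-1],"claw":0},{"dp":[0,0,0],"twist":[0,0,-1],"claw":0}]' >/dev/null
python3 -m pendant '[{"dp":[0,0,0],"twist":[0,0,-1],"claw":0},{"dp":[0,0,0],"twist":[0,0,-1],"claw":0},{"dp":[0,0,0],"twist":[0,0,-1],"claw":0},{"dp":[0,0,0],"twist":[0,0,-1],"claw":0},{"dp":[0,0,0],"twist":[0,0,-1],"claw":0}]' >/dev/null
python3 -m pendant '[{"dp":[0,0,0],"twist":[0,0,-0.7],"claw":0},{"dp":[0,0,0],"twist":[0,1,0],"claw":0},{"dp":[0,0,0],"twist":[0,1,0],"claw":0},{"dp":[0,0,0],"twist":[0,1,0],"claw":0},{"dp":[0,0,0],"twist":[0,1,0],"claw":0}]' |head -4
python3 - <<'E'
from h import *
scoop(); nuts(); fitgrip(); goto([*(B+[.035,.0]),.08],0,5,True); goto([*(B+[.035,.0]),.03],0,5,True);goto([*(B+[.035,.0]),.011],0,5,True)
E
```

```text
clock: 47.1
ee_pos: [0.4647, 0.1886, 0.2541]
orientation: [3.136, -0.35, 3.14]
wrist_force: [-0.6, 0.4, -2.6]
scoop o [0.5404 0.1892 0.102 ] lip [0.5753 0.1891 0.0994] rel bowl [-0.0426 -0.0028] heading -0.2 nosedown 4.4 roll 0.3
top (0.5, [-0.042, -0.242], [257.0, 358.0], 145)
side (0.69, [0.076, -0.007], [297.0, 280.0], 210)
wrist (0.6, [-0.039, -0.233], [412.0, 38.0], 359)
slip deg,x,z mm: -16.5 [-3.2 -1.3]
side scoop_lip [274. 313.] [274. 313.]
side scoop [274. 326.] [277. 328.]
side scoop_grip [241. 372.] [240. 373.]
top scoop [305. 487.] [250. 255.]
twist5deg [ 0.07  0.16 -0.  ] then dp(final axes) [-1.93  0.13  0.04] dp(now axes) [-1.93  0.13  0.07] T2 [0.509 0.192 0.236]
twist5deg [ 0.07  0.16 -0.  ] then dp(final axes) [-2.64  0.13  1.92] dp(now axes) [-2.61  0.12  1.95] T2 [0.509 0.192 0.186]
twist5deg [ 0.07  0.16 -0.  ] then dp(final axes) [-2.9   0.13  2.63] dp(now axes) [-2.87  0.12  2.67] T2 [0.509 0.192 0.167]
```

```bash
python3 -m pendant '[{"dp":[-1,0.1,0],"twist":[0,0,0],"claw":0},{"dp":[-1,0,0],"twist":[0,0.2,0],"claw":0},{"dp":[-0.3,0,0.9],"twist":[0,0,0],"claw":0},{"dp":[-0.4,0,1],"twist":[0,0,0],"claw":0},{"dp":[-0.15,0,0.4],"twist":[0,0,0],"claw":0}]' |head -4
python3 -m pendant '[{"dp":[-0.1,0,0.25],"twist":[0,0,0],"claw":0},{"dp":[0,0,0.1],"twist":[0,0,0],"claw":0},{"dp":[0,0,0],"twist":[0,0,0],"claw":0},{"dp":[0,0,0],"twist":[0,0,0],"claw":0},{"dp":[0,0,0],"twist":[0,0,0],"claw":0}]' |head -4
python3 - <<'E'
from h import *
scoop(); goto([*(B+[.07,.0]),.009],0,4,True); goto([*(B+[.080,.0]),.009],0,3,True);goto([*(B+[.080,.0]),.022],0,-10,True); goto([*(B+[.07,.0]),.06],0,-19,True)
E
```

```text
clock: 48.42
ee_pos: [0.5103, 0.1912, 0.1742]
orientation: [3.136, -0.367, 3.141]
wrist_force: [-0.1, 0.2, -1.7]
clock: 49.05
ee_pos: [0.5101, 0.1917, 0.1669]
orientation: [3.135, -0.365, 3.141]
wrist_force: [0.4, -0.0, -1.6]
scoop o [0.5836 0.1924 0.0137] lip [0.6185 0.1923 0.0106] rel bowl [0.0006 0.0004] heading -0.1 nosedown 5.2 roll 0.3
twist5deg [ 0.07 -0.24 -0.  ] then dp(final axes) [-1.23  0.01 -0.28] dp(now axes) [-1.22  0.02 -0.3 ] T2 [0.541 0.192 0.163]
twist5deg [ 0.07 -0.44 -0.01] then dp(final axes) [-1.54  0.01 -0.27] dp(now axes) [-1.53  0.02 -0.33] T2 [0.549 0.192 0.161]
twist5deg [ 0.07 -3.04 -0.01] then dp(final axes) [-0.38  0.01  0.86] dp(now axes) [-0.59  0.01  0.73] T2 [0.517 0.192 0.144]
twist5deg [ 0.07 -4.84 -0.02] then dp(final axes) [0.82 0.01 0.3 ] dp(now axes) [0.62 0.01 0.61] T2 [0.49  0.192 0.158]
```

```bash
python3 -m pendant '[{"dp":[-0.3,0,-0.03],"twist":[0,-0.09,0],"claw":0},{"dp":[-0.3,0,-0.05],"twist":[0,-0.09,0],"claw":0},{"dp":[-0.3,0,-0.05],"twist":[0,-0.09,0],"claw":0},{"dp":[-0.3,0,-0.06],"twist":[0,-0.09,0],"claw":0},{"dp":[-0.34,0,-0.07],"twist":[0,-0.08,0],"claw":0}]' |head -4
python3 -m pendant '[{"dp":[0.2,0,0.18],"twist":[0,-0.52,0],"claw":0},{"dp":[0.2,0,0.18],"twist":[0,-0.52,0],"claw":0},{"dp":[0.22,0,0.18],"twist":[0,-0.52,0],"claw":0},{"dp":[0.24,0,0.18],"twist":[0,-0.52,0],"claw":0},{"dp":[0.24,0,0.17],"twist":[0,-0.52,0],"claw":0}]' |head -4
python3 - <<'E'
from h import *
scoop(); nuts(); fitgrip()
goto([*(B+[.07,.0]),.06],0,-19,True)
E
```

```text
clock: 49.68
ee_pos: [0.5471, 0.1918, 0.1597]
orientation: [3.136, -0.331, -3.141]
wrist_force: [-23.1, -2.3, 16.1]
clock: 50.3
ee_pos: [0.5245, 0.1923, 0.1492]
orientation: [3.131, -0.081, 3.137]
wrist_force: [25.1, 0.0, 18.6]
scoop o [0.638  0.1929 0.0227] lip [0.6723 0.1927 0.0294] rel bowl [0.055  0.0009] heading -0.4 nosedown -11.1 roll 0.6
top (0.75, [0.045, -0.252], [222.0, 362.0], 174) (0.7, [0.076, -0.002], [207.0, 261.0], 173) (0.67, [-0.043, -0.242], [258.0, 358.0], 163)
side (0.49, [0.017, -0.051], [294.0, 312.0], 911) (0.48, [0.079, -0.02], [294.0, 282.0], 174)
wrist
slip deg,x,z mm: -11.1 [-6.  -6.1]
side scoop_lip [301. 281.] [300. 278.]
side scoop [302. 291.] [305. 292.]
side scoop_grip [281. 335.] [281. 337.]
top scoop_lip [206. 259.] [206. 260.]
top scoop [220. 260.] [220. 260.]
twist5deg [ 0.08 -1.74 -0.03] then dp(final axes) [ 1.12 -0.02 -0.54] dp(now axes) [ 1.19 -0.02 -0.36] T2 [0.49  0.192 0.158]
```

```bash
python3 -m pendant '[{"dp":[0.3,0,-0.05],"twist":[0,-0.2,0],"claw":0},{"dp":[0.22,0,-0.1],"twist":[0,-0.4,0],"claw":0},{"dp":[0.22,0,-0.1],"twist":[0,-0.4,0],"claw":0},{"dp":[0.22,0,-0.1],"twist":[0,-0.4,0],"claw":0},{"dp":[0.22,0,-0.1],"twist":[0,-0.4,0],"claw":0}]' |head -4
python3 - <<'E'
from h import *
scoop(); nuts(); fitgrip()
E
```

```text
clock: 51.62
ee_pos: [0.4868, 0.1916, 0.157]
orientation: [3.136, 0.059, 3.139]
wrist_force: [-0.5, 0.1, -1.0]
scoop o [0.6168 0.1919 0.0476] lip [0.6499 0.1918 0.059 ] rel bowl [ 0.0338 -0.0001] heading -0.3 nosedown -19.1 roll 0.3
top (0.67, [0.045, -0.253], [222.0, 362.0], 138) (0.65, [-0.043, -0.242], [258.0, 358.0], 161) (0.6, [0.019, 0.0], [230.0, 259.0], 178)
side (0.65, [0.037, -0.054], [291.0, 305.0], 152)
wrist (0.59, [0.035, -0.008], [424.0, 309.0], 347)
slip deg,x,z mm: -9.7 [-3.5 -6.2]
side scoop_lip [291. 287.] [290. 285.]
side scoop [296. 297.] [297. 299.]
side scoop_grip [278. 350.] [279. 350.]
top scoop_lip [211. 256.] [211. 259.]
top scoop [224. 258.] [225. 259.]
```

```bash
sed -i 's/^SL=.*/SL=np.array([-9.9*np.pi\/180,-.0035,-.006])/' h.py
python3 -m pendant '[{"dp":[0,0,-0.6],"twist":[0,0,0],"claw":0},{"dp":[0,0,-1],"twist":[0,0,0],"claw":0},{"dp":[0,0,-1],"twist":[0,0,0],"claw":0},{"dp":[0,0,-1],"twist":[0,0,0],"claw":0},{"dp":[0,0,-0.5],"twist":[0,0,0],"claw":0}]' |head -4
python3 -m pendant '[{"dp":[0,0,0],"twist":[0,0,0.5],"claw":0},{"dp":[0,0,0],"twist":[0,0,1],"claw":0},{"dp":[0,0,0],"twist":[0,0,1],"claw":0},{"dp":[0,0,0],"twist":[0,0,1],"claw":0},{"dp":[0,0,0],"twist":[0,0,1],"claw":0}]' >/dev/null
python3 -m pendant '[{"dp":[0,0,0],"twist":[0,0,1],"claw":0},{"dp":[0,0,0],"twist":[0,0,1],"claw":0},{"dp":[0,0,0],"twist":[0,0,1],"claw":0},{"dp":[0,0,0],"twist":[0,0,1],"claw":0},{"dp":[0,0,0],"twist":[0,0,1],"claw":0}]' >/dev/null
python3 -m pendant '[{"dp":[0,0,0],"twist":[0,0,1],"claw":0},{"dp":[0,0,0],"twist":[0,0,1],"claw":0},{"dp":[0,0,0],"twist":[0,0,1],"claw":0},{"dp":[0,0,0],"twist":[0,0,1],"claw":0},{"dp":[0,0,0],"twist":[0,0,1],"claw":0}]' >/dev/null
python3 -m pendant '[{"dp":[0,0,0],"twist":[0,0,1],"claw":0},{"dp":[0,0,0],"twist":[0,0,1],"claw":0},{"dp":[0,0,0],"twist":[0,0,1],"claw":0},{"dp":[0,0,0],"twist":[0,0,1],"claw":0},{"dp":[0,0,0],"twist":[0,0,0.5],"claw":0}]' |head -4
python3 - <<'E'
from h import *
scoop(); nuts(); goto([.602,.02,.12],-92,-10); goto([.602,.01,.10],-92,10); goto([.602,.0,.09],-92,38)
robot.get_image("top")
d=[q for q in robot.outline_of("top","tub") if abs(q["position"][1]-348)<40][0]
P=np.array([pix2plane("top",(y,x),.065)[:2] for y,x in zip(*np.nonzero(d["mask"]))],np.float32)
print("tub",cv2.minAreaRect(P))
E
```

```text
clock: 52.95
ee_pos: [0.4819, 0.1916, 0.2613]
orientation: [3.135, 0.059, 3.139]
wrist_force: [0.0, -0.4, -1.7]
clock: 55.45
ee_pos: [0.4815, 0.1912, 0.2593]
orientation: [3.085, -0.011, 1.479]
wrist_force: [0.7, 0.2, -1.4]
scoop o [0.4778 0.0759 0.1355] lip [0.4743 0.0415 0.1411] rel bowl [-0.1052 -0.1161] heading -95.8 nosedown -9.2 roll 3.2
top (0.74, [-0.043, -0.241], [258.0, 357.0], 173) (0.71, [-0.112, -0.094], [284.0, 296.0], 199) (0.57, [0.044, -0.252], [222.0, 362.0], 167)
side (0.67, [0.049, -0.271], [254.0, 334.0], 97) (0.3, [-0.146, -0.621], [222.0, 432.0], 1239)
wrist (0.68, [-0.13, -0.202], [424.0, 296.0], 263)
twist5deg [ 0.65 -0.13 -0.62] then dp(final axes) [-2.    5.05  0.67] dp(now axes) [-1.74  5.11  0.94] T2 [0.606 0.137 0.243]
twist5deg [ 0.75  3.87 -0.5 ] then dp(final axes) [-4.16  5.07 -1.33] dp(now axes) [-4.08  5.28  0.42] T2 [0.604 0.078 0.255]
twist5deg [ 0.87  9.47 -0.31] then dp(final axes) [-5.37  5.08 -5.92] dp(now axes) [-7.7   5.5   0.25] T2 [ 0.602 -0.013  0.259]
tub ((0.6028450727462769, -0.026284977793693542), (0.12406668812036514, 0.17981672286987305), 86.265625)
```

```bash
python3 -m pendant '[{"dp":[-0.35,1,0.1],"twist":[0.3,0,-0.3],"claw":0},{"dp":[-0.35,1,0.1],"twist":[0.3,0,-0.3],"claw":0},{"dp":[-0.35,1,0.1],"twist":[0,0,0],"claw":0},{"dp":[-0.35,1,0.1],"twist":[0,0,0],"claw":0},{"dp":[-0.35,1,0.1],"twist":[0,0,0],"claw":0}]' |head -4
python3 -m pendant '[{"dp":[0,0,0],"twist":[0,0,0],"claw":0},{"dp":[-0.56,0,-0.15],"twist":[0,1,0],"claw":0},{"dp":[-0.56,0,-0.2],"twist":[0,1,0],"claw":0},{"dp":[-0.56,0,-0.25],"twist":[0,1,0],"claw":0},{"dp":[-0.56,0,-0.28],"twist":[0,1,0],"claw":0}]' |head -4
python3 -m pendant '[{"dp":[-0.52,0,-0.32],"twist":[0,1,0],"claw":0},{"dp":[-0.52,0,-0.36],"twist":[0,1,0],"claw":0},{"dp":[-0.52,0,-0.4],"twist":[0,1,0],"claw":0},{"dp":[-0.52,0,-0.43],"twist":[0,1,0],"claw":0},{"dp":[-0.52,0,-0.45],"twist":[0,1,0],"claw":0}]' |head -4
python3 -m pendant '[{"dp":[-0.2,0,-0.2],"twist":[0,1,0],"claw":0},{"dp":[0,0,0],"twist":[0,0.5,0],"claw":0},{"dp":[0,0,0],"twist":[0,0,0],"claw":0},{"dp":[0,0,0],"twist":[0,0,0],"claw":0},{"dp":[0,0,0],"twist":[0,0,0],"claw":0}]' |head -4
python3 - <<'E'
from h import *
scoop(); nuts(); fitgrip()
E
```

```text
clock: 56.48
ee_pos: [0.6051, 0.1405, 0.2485]
orientation: [3.138, -0.009, 1.534]
wrist_force: [-0.1, 0.3, -2.0]
clock: 57.1
ee_pos: [0.6014, 0.0824, 0.2631]
orientation: [3.136, -0.361, 1.536]
wrist_force: [0.1, 0.5, -1.9]
clock: 57.72
ee_pos: [0.5985, 0.0013, 0.2718]
orientation: [3.134, -0.797, 1.539]
wrist_force: [0.7, 0.5, -1.7]
clock: 58.35
ee_pos: [0.5987, -0.0046, 0.2719]
orientation: [3.133, -0.924, 1.542]
wrist_force: [-0.0, -0.0, -1.6]
scoop o [0.6005 0.0231 0.1049] lip [ 0.5998 -0.0025  0.081 ] rel bowl [ 0.0175 -0.1689] heading -91.8 nosedown 43.1 roll 0.3
top
side (0.57, [0.055, -0.272], [253.0, 332.0], 95) (0.54, [-0.004, -0.266], [258.0, 352.0], 82)
wrist
slip deg,x,z mm: -15.4 [-0.4  3. ]
side scoop_lip [245. 338.] [246. 337.]
side scoop [242. 334.] [243. 333.]
side scoop_grip [194. 334.] [192. 331.]
top scoop [228. 328.] [228. 330.]
top scoop_grip [220. 322.] [217. 322.]
```

```bash
python3 -m pendant '[{"dp":[0.5,0,0],"twist":[0,-1,0],"claw":0},{"dp":[0.5,0,0.2],"twist":[0,-1,0],"claw":0},{"dp":[0.5,0,0.2],"twist":[0,-1,0],"claw":0},{"dp":[0.5,0,0.2],"twist":[0,-1,0],"claw":0},{"dp":[0.5,0,0.2],"twist":[0,-1,0],"claw":0}]' >/dev/null
python3 -m pendant '[{"dp":[0.5,0,0.2],"twist":[0,-1,0],"claw":0},{"dp":[0.5,0,0.2],"twist":[0,-1,0],"claw":0},{"dp":[0.5,0,0.1],"twist":[0,-1,0],"claw":0},{"dp":[1,-1,0],"twist":[0,-1,0],"claw":0},{"dp":[1,-1,0],"twist":[0,-1,0],"claw":0}]' |head -3
python3 -m pendant '[{"dp":[1,-1,0],"twist":[0,-0.5,0],"claw":0},{"dp":[1,-1,0],"twist":[0,0,0],"claw":0},{"dp":[1,-0.5,0],"twist":[0,0,0],"claw":0},{"dp":[1,-0.5,0],"twist":[0,0,0],"claw":0},{"dp":[1,0,0],"twist":[0,0,0],"claw":0}]' |head -3
python3 - <<'E'
from h import *
scoop(); nuts(); goto([.572,.42,.1],8,0);print(robot.state()["joints"].round(2))
robot.get_image("top")
for th,r,z,g in(("medium_bowl",.064,.075,(.431,-.364)),("small_bowl",.041,.085,(.594,-.338))): print(th,fitrim("top",th,r,z,np.array(g)))
E
```

```text
clock: 60.3
ee_pos: [0.5532, 0.1441, 0.3109]
orientation: [3.137, -0.051, 1.533]
clock: 60.92
ee_pos: [0.4826, 0.272, 0.3129]
orientation: [3.137, -0.009, 1.534]
scoop o [0.4789 0.1567 0.1891] lip [0.4776 0.1221 0.1948] rel bowl [-0.1041 -0.0353] heading -92.1 nosedown -9.4 roll 0.3
top (0.75, [0.054, -0.256], [218.0, 364.0], 153) (0.67, [-0.043, -0.242], [258.0, 358.0], 159) (0.55, [-0.008, -0.25], [244.0, 361.0], 152)
side (0.42, [-0.003, -0.268], [258.0, 352.0], 97)
wrist
twist5deg [  1.85   1.41 -19.97] then dp(final axes) [-1.06  5.46  2.72] dp(now axes) [ 5.45 -0.41  2.9 ] T2 [0.479 0.407 0.241]
[ 0.16  0.21 -0.86  1.64  0.16  1.35 -0.75]
medium_bowl [ 0.43129663 -0.36429223]
small_bowl [ 0.63484356 -0.30664469]
```

```bash
python3 -m pendant '[{"dp":[1,-0.1,0.2],"twist":[0,0,0],"claw":0},{"dp":[1,-0.1,0.2],"twist":[0,0,0],"claw":0},{"dp":[1,-0.1,0.2],"twist":[0,0,0],"claw":0},{"dp":[1,-0.1,0.2],"twist":[0,0,0],"claw":0},{"dp":[1,0,0.2],"twist":[0,0,0],"claw":0}]' >/dev/null
python3 -m pendant '[{"dp":[0.4,0,0],"twist":[0,0,-1],"claw":0},{"dp":[0,0,0],"twist":[0,0,-1],"claw":0},{"dp":[0,0,0],"twist":[0,0,-1],"claw":0},{"dp":[0,0,0],"twist":[0,0,-1],"claw":0},{"dp":[0,0,0],"twist":[0,0,-1],"claw":0}]' >/dev/null
python3 -m pendant '[{"dp":[0,0,0],"twist":[0,0,-1],"claw":0},{"dp":[0,0,0],"twist":[0,0,-1],"claw":0},{"dp":[0,0,0],"twist":[0,0,-1],"claw":0},{"dp":[0,0,0],"twist":[0,0,-1],"claw":0},{"dp":[0,0,0],"twist":[0,0,-1],"claw":0}]' >/dev/null
python3 -m pendant '[{"dp":[0,0,0],"twist":[0,0,-1],"claw":0},{"dp":[0,0,0],"twist":[0,0,-1],"claw":0},{"dp":[0,0,0],"twist":[0,0,-1],"claw":0},{"dp":[0,0,0],"twist":[0,0,-1],"claw":0},{"dp":[0,0,0],"twist":[0,0,-1],"claw":0}]' >/dev/null
python3 -m pendant '[{"dp":[0,0,0],"twist":[0,0,-1],"claw":0},{"dp":[0,0,0],"twist":[0,0,-1],"claw":0},{"dp":[0,0,0],"twist":[0,0,-1],"claw":0},{"dp":[0,0,0],"twist":[0,0,-1],"claw":0},{"dp":[0,0,0],"twist":[0,0,-1],"claw":0}]' >/dev/null
python3 -m pendant '[{"dp":[0,0,0],"twist":[0,1,0],"claw":0},{"dp":[0,0,0],"twist":[0,1,0],"claw":0},{"dp":[0,0,0],"twist":[0,0,0],"claw":0},{"dp":[0,0,0],"twist":[0,0,0],"claw":0},{"dp":[0,0,0],"twist":[0,0,0],"claw":0}]' |head -4
python3 - <<'E'
from h import *
scoop(); fitgrip(); goto([.572,.42,.1],8,0)
for th in("scoop_lip","scoop","cork_mat"):
    robot.get_image("top"); print(th,[(round(d["p"],2),np.round(d["position"])) for d in robot.spot_point("top",th)[:1]])
im=save("side","s6");cv2.imwrite("pics/s6c.png",cv2.resize(cv2.cvtColor(im,cv2.COLOR_RGB2BGR)[250:420,190:380],None,fx=3,fy=3))
E
```

```text
clock: 65.12
ee_pos: [0.4784, 0.4063, 0.2891]
orientation: [3.133, -0.167, -3.002]
wrist_force: [-0.1, 0.8, -2.6]
scoop o [0.5719 0.4204 0.1488] lip [0.6066 0.4252 0.149 ] rel bowl [-0.0111  0.2284] heading 7.9 nosedown -0.3 roll 0.5
slip deg,x,z mm: -10.0 [-4.6 -3.9]
side scoop_lip [308. 242.] [307. 242.]
side scoop [308. 261.] [310. 261.]
side scoop_grip [268. 317.] [267. 318.]
top scoop_lip [217. 148.] [217. 148.]
top scoop [232. 148.] [232. 150.]
twist5deg [ 0.1   0.05 -0.01] then dp(final axes) [-0.35  0.03  1.88] dp(now axes) [-0.34  0.01  1.89] T2 [0.479 0.407 0.241]
scoop_lip [(0.58, array([218., 146.]))]
scoop [(0.7, array([233., 149.]))]
cork_mat [(0.57, array([251., 171.]))]
```

View pics/s6c.png

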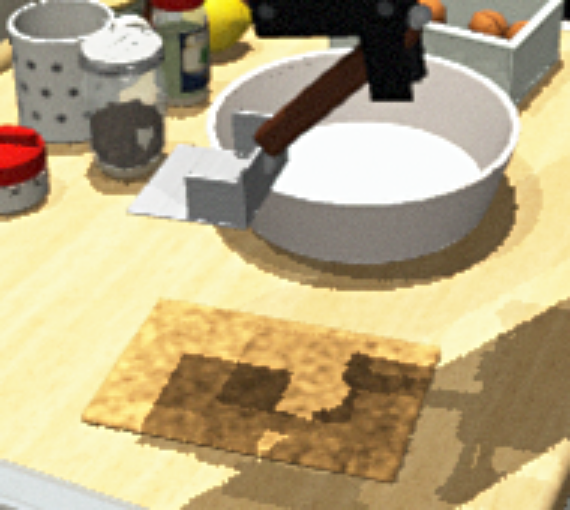

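```bash
python3 -m pendant '[{"dp":[-0.17,0,1],"twist":[0.1,0,0],"claw":0},{"dp":[-0.17,0,1],"twist":[0,0,0],"claw":0},{"dp":[-0.17,0,1],"twist":[0,0,0],"claw":0},{"dp":[-0.17,0,1],"twist":[0,0,0],"claw":0},{"dp":[-0.17,0,0.9],"twist":[0,0,0],"claw":0}]' >/dev/null
python3 -m pendant '[{"dp":[-0.05,0,0.2],"twist":[0,0,0],"claw":0},{"dp":[0,0,0.12],"twist":[0,0,0],"claw":0},{"dp":[0,0,0],"twist":[0,0,0],"claw":0},{"dp":[0,0,0],"twist":[0,0,0],"claw":0},{"dp":[0,0,0],"twist":[0,0,0],"claw":0}]' |head -4
python3 - <<'E'
from h import *
scoop(); fitgrip()
E
```

```text
clock: 67.12
ee_pos: [0.4793, 0.4066, 0.1569]
orientation: [3.141, -0.168, -3.003]
wrist_force: [-0.0, 1.2, -1.7]
scoop o [0.5728 0.4196 0.0164] lip [0.6074 0.4245 0.0165] rel bowl [-0.0102  0.2276] heading 7.9 nosedown -0.3 roll 0.0
slip deg,x,z mm: -11.1 [  1.4 -10.4]
side scoop_lip [368. 245.] [364. 246.]
side scoop_grip [262. 366.] [334. 319.]
top scoop_lip [224. 165.] [226. 165.]
top scoop [240. 166.] [240. 166.]
```

Lower gently until contact, then release.

```bash
python3 -m pendant '[{"dp":[-0.04,0,0.16],"twist":[0,0,0],"claw":0},{"dp":[0,0,0],"twist":[0,0,0],"claw":0},{"dp":[0,0,0],"twist":[0,0,0],"claw":0},{"dp":[0,0,0],"twist":[0,0,0],"claw":0},{"dp":[0,0,0],"twist":[0,0,0],"claw":0}]' |sed -n 1,4p
python3 -m pendant '[{"dp":[-0.02,0,0.12],"twist":[0,0,0],"claw":0},{"dp":[0,0,0],"twist":[0,0,0],"claw":0},{"dp":[0,0,0],"twist":[0,0,0],"claw":0},{"dp":[0,0,0],"twist":[0,0,0],"claw":0},{"dp":[0,0,0],"twist":[0,0,0],"claw":0}]' |sed -n 1,4p
```

```text
clock: 68.15
ee_pos: [0.4795, 0.407, 0.153]
orientation: [3.141, -0.168, -3.003]
wrist_force: [-3.0, -0.9, 5.7]
clock: 68.78
ee_pos: [0.4788, 0.4075, 0.1515]
orientation: [3.141, -0.168, -3.002]
wrist_force: [-6.6, -4.7, 17.4]
```

```bash
python3 -m pendant '[{"dp":[0.02,0,-0.08],"twist":[0,0,0],"claw":0},{"dp":[0,0,0],"twist":[0,0,0],"claw":0},{"dp":[0,0,0],"twist":[0,0,0],"claw":0.5},{"dp":[0,0,0],"twist":[0,0,0],"claw":0.5},{"dp":[0,0,0],"twist":[0,0,0],"claw":0.5}]' 20
python3 -m pendant '[{"dp":[0,0,0],"twist":[0,0,0],"claw":0.5},{"dp":[0.1,0,-0.6],"twist":[0,0,0],"claw":0.5},{"dp":[0.17,0,-1],"twist":[0,0,0],"claw":0.5},{"dp":[0.17,0,-1],"twist":[0,0,0],"claw":0.5},{"dp":[0.17,0,-1],"twist":[0,0,0],"claw":0.5}]'|head -4
python3 -m pendant '[{"dp":[0.17,0,-1],"twist":[0,-1,0],"claw":1},{"dp":[0,0,-1],"twist":[0,-1,0],"claw":1},{"dp":[0,-1,-0.5],"twist":[0,0,0],"claw":1},{"dp":[0,-1,0],"twist":[0,0,0],"claw":1},{"dp":[0,-1,0],"twist":[0,0,0],"claw":1}]'|head -4
python3 - <<'E'
from h import *
for c,q in(("side",0),("top",0)):
    im=save(c,c+"7")
    for th,z in(("scoop_lip",.006),("scoop",.006),("scoop_grip",.102)):
        for d in robot.spot_point(c,th)[:1]: print(c,th,round(d["p"],2),pix2plane(c,d["position"],z).round(3))
robot.get_image("top")
for th,r,z,g in(("medium_bowl",.064,.075,(.431,-.364)),("small_bowl",.041,.085,(.635,-.307))): print(th,fitrim("top",th,r,z,np.array(g)))
for th in ("salve_tin","pepper_jar"):
    for d in robot.spot_point("top",th)[:1]: print(th,pix2plane("top",d["position"],.003))
print(robot.state()["joints"].round(2))
a=cv2.imread("pics/side7.png")[230:430,190:390];b=cv2.imread("pics/top7.png")[150:350,380:580]
cv2.imwrite("pics/c7.png",cv2.resize(np.hstack([a,b]),None,fx=2,fy=2))
E
```

```text
clock: 69.4
ee_pos: [0.4794, 0.4062, 0.151]
orientation: [-3.141, -0.169, -3.003]
wrist_force: [0.5, -0.3, -0.6]
grip_width: 0.0374
gripper_force: 0.0
clock: 70.03
ee_pos: [0.4793, 0.4067, 0.2446]
orientation: [3.141, -0.168, -3.003]
wrist_force: [-0.1, -0.3, 0.2]
clock: 70.65
ee_pos: [0.4915, 0.3321, 0.3067]
orientation: [-3.141, 0.007, -3.002]
wrist_force: [0.3, 1.1, 0.8]
side scoop_lip 0.77 [0.611 0.422 0.006]
side scoop 0.6 [0.579 0.409 0.006]
side scoop_grip 0.81 [0.485 0.392 0.102]
top scoop_lip 0.81 [0.61  0.423 0.006]
top scoop 0.83 [0.575 0.422 0.006]
medium_bowl [ 0.4314181  -0.36353074]
small_bowl [ 0.63467529 -0.30626367]
salve_tin [ 0.73797352 -0.26285144  0.003     ]
pepper_jar [0.77052936 0.12152855 0.003     ]
[ 0.25  0.46 -1.23  1.55  0.44  1.44  0.71]
```

View pics/c7.png

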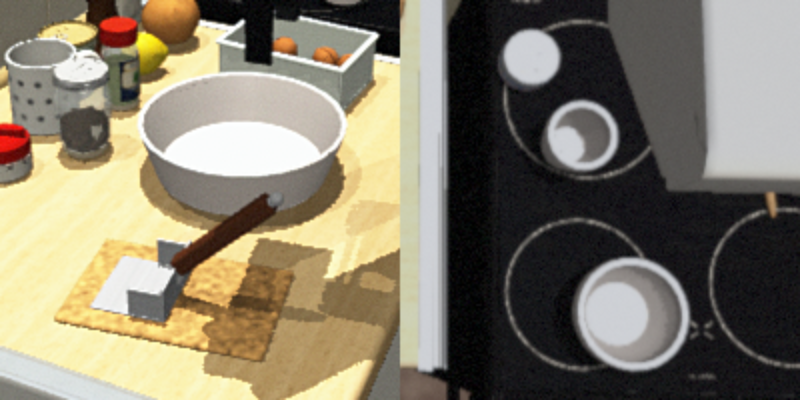

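```bash
python3 -m pendant '[{"dp":[0,-1,0],"twist":[0,0,0.5],"claw":1},{"dp":[0,-1,0],"twist":[0,0,1],"claw":1},{"dp":[0,-1,0],"twist":[0,0,1],"claw":1},{"dp":[0,-1,0],"twist":[0,0,1],"claw":1},{"dp":[0,-1,0],"twist":[0,0,1],"claw":1}]' >/dev/null
python3 -m pendant '[{"dp":[-0.3,-1,0],"twist":[0,0,1],"claw":1},{"dp":[-0.4,-1,0],"twist":[0,0,1],"claw":1},{"dp":[-0.5,-1,0],"twist":[0,0,1],"claw":1},{"dp":[-0.5,-1,0],"twist":[0,0,1],"claw":1},{"dp":[-0.6,-1,0],"twist":[0,0,1],"claw":1}]' |head -4
python3 -m pendant '[{"dp":[-0.8,-0.6,0],"twist":[0,0,1],"claw":1},{"dp":[-0.8,-0.6,0],"twist":[0,0,1],"claw":1},{"dp":[-0.9,-0.5,0],"twist":[0,0,1],"claw":1},{"dp":[-0.9,-0.4,0],"twist":[0,0,1],"claw":1},{"dp":[-1,-0.3,0],"twist":[0,0,1],"claw":1}]' |head -4
python3 -m pendant '[{"dp":[-1,-0.2,0],"twist":[0,0,1],"claw":1},{"dp":[-1,-0.1,0],"twist":[0,0,1],"claw":1},{"dp":[-1,0,0],"twist":[0,0,1],"claw":1},{"dp":[-1,0,0],"twist":[0,0,1],"claw":1},{"dp":[-1,0.1,0],"twist":[0,0,1],"claw":1}]' |head -4
python3 - <<'E'
from h import *
T,R=tool(); print(T,np.degrees(robot.state()["orientation"]),robot.state()["joints"].round(2))
for z in(.5,.6,.7): print(z,pix2plane("top",(245,514),z).round(3))
E
```

```text
clock: 72.55
ee_pos: [0.4911, 0.0697, 0.3052]
orientation: [3.137, 0.004, 2.449]
wrist_force: [0.2, 0.0, -1.0]
clock: 73.18
ee_pos: [0.5172, -0.0539, 0.3053]
orientation: [3.136, 0.002, 2.012]
wrist_force: [0.6, 0.2, 0.6]
clock: 73.8
ee_pos: [0.5459, -0.1764, 0.3053]
orientation: [3.136, -0.001, 1.576]
wrist_force: [-0.6, 0.2, -0.1]
[ 0.54590056 -0.176362    0.30528536] [ 1.79670208e+02 -3.57742937e-02  9.02997969e+01] [ 0.97  0.27 -0.87  1.61  0.21  1.36  0.08]
0.5 [ 0.52  -0.259  0.5  ]
0.6 [ 0.507 -0.223  0.6  ]
0.7 [ 0.495 -0.187  0.7  ]
```

Run:
```python
from h import *
for z in(.5,.6,.7,.8): 
    p=pix2plane("top",(245,514),z); q=pix2plane("top",(240,639),z); print(z,p.round(3),np.round(proj("side",p)),np.round(proj("side",q)))
T,R=tool()
for zz in(0,.1,.2,.3,.35,.4): print("tool axis +",zz,np.round(proj("side",T+[0,0,zz])))
C=np.array([.4314,-.3636]); P=C-.06*R[:2,1]; print("near",P, "dp",(R.T@(np.array([*P,.2])-T)/.025).round(2), "far",C+.06*R[:2,1])
im=save("side","s8"); cv2.imwrite("pics/s8c.png",im[0:330,200:560,::-1])
```

```text
0.5 [ 0.52  -0.259  0.5  ] [ 64. 407.] [ 59. 419.]
0.6 [ 0.507 -0.223  0.6  ] [ 21. 412.] [ 21. 423.]
0.7 [ 0.495 -0.187  0.7  ] [-29. 418.] [-23. 428.]
0.8 [ 0.482 -0.15   0.8  ] [-86. 425.] [-76. 433.]
tool axis + 0 [146. 383.]
tool axis + 0.1 [106. 386.]
tool axis + 0.2 [ 63. 388.]
tool axis + 0.3 [ 18. 392.]
tool axis + 0.35 [ -7. 393.]
tool axis + 0.4 [-32. 395.]
near [ 0.37140181 -0.36391372] dp [-7.47 -7.04  4.17] far [ 0.49139819 -0.36328628]
```

View pics/s8c.png

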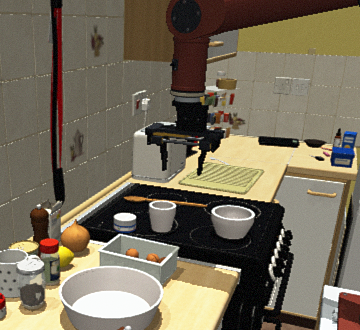

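```bash
python3 -m pendant '[{"dp":[0,-1,0],"twist":[0,0,0],"claw":1},{"dp":[0,-1,0],"twist":[0,0,0],"claw":1},{"dp":[0,-1,0.2],"twist":[0,0,0],"claw":1},{"dp":[0,-1,0.5],"twist":[0,0,0],"claw":1},{"dp":[-0.5,-1,0.5],"twist":[0,0,0],"claw":1}]' >/dev/null
python3 -m pendant '[{"dp":[-1,-1,0.6],"twist":[0,0,0],"claw":1},{"dp":[-1,-1,0.6],"twist":[0,0,0],"claw":1},{"dp":[-1,0,0.6],"twist":[0,0,0],"claw":1},{"dp":[-1,0,0.6],"twist":[0,0,0],"claw":1},{"dp":[-1,0,0.6],"twist":[0,0,0],"claw":1}]' |head -4
python3 -m pendant '[{"dp":[-1,0,0],"twist":[0,0,0],"claw":1},{"dp":[-1,0,0],"twist":[0,0,0],"claw":1},{"dp":[0,0,0],"twist":[0,0,0],"claw":1},{"dp":[0,0,0],"twist":[0,0,0],"claw":1},{"dp":[0,0,0],"twist":[0,0,0],"claw":1}]' |head -4
python3 - <<'E'
from h import *
T,R=tool(); m=cm("wrist"); robot.get_image("wrist")
c=None
for d in robot.spot_point("wrist","medium_bowl")[:1]: print("wrist spot",d["p"],pix2plane("wrist",d["position"],.005,m))
robot.get_image("top"); c=fitrim("top","medium_bowl",.064,.075,np.array([.4314,-.3636])); print(c)
c=np.array([.4314,-.3636])
P=c-.06*R[:2,1]; print("dp",(R.T@(np.array([*P,.122])-T)/.025).round(2))
E
```

```text
clock: 75.1
ee_pos: [0.3725, -0.3151, 0.1989]
orientation: [3.136, -0.0, 1.579]
wrist_force: [1.2, -0.1, 0.0]
clock: 75.72
ee_pos: [0.3731, -0.3638, 0.1996]
orientation: [3.136, -0.0, 1.58]
wrist_force: [0.9, 0.9, -0.5]
wrist spot 0.65 [ 0.42847657 -0.36906303  0.005     ]
[ 0.43220207 -0.35987427]
dp [-0.01 -0.09  3.1 ]
```

```bash
python3 -m pendant '[{"dp":[0,-0.1,1],"twist":[0,0,0],"claw":1},{"dp":[0,0,1],"twist":[0,0,0],"claw":1},{"dp":[0,0,0.8],"twist":[0,0,0],"claw":1},{"dp":[0,0,0.3],"twist":[0,0,0],"claw":1},{"dp":[0,0,0],"twist":[0,0,0],"claw":1}]' |head -4
python3 -m pendant '[{"dp":[0,0,0],"twist":[0,0,0],"claw":0},{"dp":[0,0,0],"twist":[0,0,0],"claw":0},{"dp":[0,0,0],"twist":[0,0,0],"claw":0},{"dp":[0,0,0],"twist":[0,0,0],"claw":0},{"dp":[0,0,0],"twist":[0,0,0],"claw":0}]' 50
python3 -m pendant '[{"dp":[0,0,0],"twist":[0,0,0],"claw":0},{"dp":[0,0,0],"twist":[0,0,0],"claw":0},{"dp":[0,0,0],"twist":[0,0,0],"claw":0},{"dp":[0,0,0],"twist":[0,0,0],"claw":0},{"dp":[0,0,0],"twist":[0,0,0],"claw":0}]'
```

```text
clock: 76.55
ee_pos: [0.3708, -0.3644, 0.1217]
orientation: [3.136, -0.001, 1.579]
wrist_force: [-0.2, 0.1, 0.7]
clock: 77.18
ee_pos: [0.3707, -0.3646, 0.1218]
orientation: [3.136, -0.0, 1.579]
wrist_force: [-0.6, -0.5, -0.4]
grip_width: 0.0451
gripper_force: 0.0
clock: 77.8
ee_pos: [0.3707, -0.3644, 0.1217]
orientation: [3.136, -0.001, 1.579]
wrist_force: [0.1, 0.4, 0.5]
grip_width: 0.0078
gripper_force: 49.9
```

```bash
python3 -m pendant '[{"dp":[0,0,-0.4],"twist":[0,0,0],"claw":0},{"dp":[0,0,-0.8],"twist":[0,0,0],"claw":0},{"dp":[0,0,-1],"twist":[0,0,0],"claw":0},{"dp":[0.3,0,-1],"twist":[0,0,0],"claw":0},{"dp":[0.6,0,-0.8],"twist":[0,0,0],"claw":0}]' |head -6
python3 -m pendant '[{"dp":[0.9,0.1,0],"twist":[0,0,0],"claw":0},{"dp":[1,0.3,0],"twist":[0,0,0],"claw":0},{"dp":[1,0.3,0],"twist":[0,0,0],"claw":0},{"dp":[1,0.3,0],"twist":[0,0,0],"claw":0},{"dp":[1,0.3,0],"twist":[0,0,0],"claw":0}]' >/dev/null
python3 -m pendant '[{"dp":[1,0.3,0],"twist":[0,0,0],"claw":0},{"dp":[1,0.3,0],"twist":[0,0,0],"claw":0},{"dp":[1,0.3,0],"twist":[0,0,0],"claw":0},{"dp":[1,0.3,0],"twist":[0,0,0],"claw":0},{"dp":[1,0.3,0],"twist":[0,0,0],"claw":0}]' >/dev/null
python3 -m pendant '[{"dp":[1,0.3,0],"twist":[0,0,0],"claw":0},{"dp":[1,0.3,0],"twist":[0,0,0],"claw":0},{"dp":[1,0.3,0],"twist":[0,0,0],"claw":0},{"dp":[1,0.3,0],"twist":[0,0,0],"claw":0},{"dp":[1,0.3,0],"twist":[0,0,0],"claw":0}]' >/dev/null
python3 -m pendant '[{"dp":[1,0.3,0],"twist":[0,0,0],"claw":0},{"dp":[1,0.3,0],"twist":[0,0,0],"claw":0},{"dp":[1,0.3,0],"twist":[0,0,0],"claw":0},{"dp":[1,0.3,0],"twist":[0,0,0],"claw":0},{"dp":[1,0.3,0],"twist":[0,0,0],"claw":0}]'
python3 - <<'E'
from h import *
T,R=tool(); robot.get_image("top"); c=fitrim("top","medium_bowl",.064,T[2]-.070+.024,T[:2]+.06*R[:2,1]); print("bowl",c,"expect",T[:2]+.06*R[:2,1])
P=B-.06*R[:2,1]; print("dp",(R.T@(np.array([*P,.126])-T)/.025).round(2),robot.state()["joints"].round(2))
E
```

```text
clock: 78.42
ee_pos: [0.3699, -0.3422, 0.2231]
orientation: [3.135, 0.0, 1.578]
wrist_force: [0.3, 0.1, -1.9]
grip_width: 0.0077
gripper_force: 49.9
clock: 80.92
ee_pos: [0.5101, 0.1578, 0.2218]
orientation: [3.137, -0.0, 1.579]
wrist_force: [0.1, 0.1, -2.4]
grip_width: 0.0072
gripper_force: 49.9
bowl [0.57748544 0.14099805] expect [0.57009626 0.15834895]
dp [1.34 0.51 3.84] [ 0.55  0.32 -1.08  1.8   0.3   1.2  -0.61]
```

```bash
python3 -m pendant '[{"dp":[0.7,0.3,0],"twist":[0,0,0],"claw":0},{"dp":[0.64,0.2,0],"twist":[0,0,0],"claw":0},{"dp":[0,0,0.7],"twist":[0,0,0],"claw":0},{"dp":[0,0,0.8],"twist":[0,0,0],"claw":0},{"dp":[0,0,0.8],"twist":[0,0,0],"claw":0}]' >/dev/null
python3 -m pendant '[{"dp":[0,0,0.8],"twist":[0,0,0],"claw":0},{"dp":[0,0,0.5],"twist":[0,0,0],"claw":0},{"dp":[0,0,0.2],"twist":[0,0,0],"claw":0},{"dp":[0,0,0],"twist":[0,0,0],"claw":0},{"dp":[0,0,0],"twist":[0,0,0],"claw":0}]' |head -4
python3 -m pendant '[{"dp":[0,0,0.08],"twist":[0,0,0],"claw":0},{"dp":[0,0,0.08],"twist":[0,0,0],"claw":0},{"dp":[0,0,0],"twist":[0,0,0],"claw":0},{"dp":[0,0,0],"twist":[0,0,0],"claw":0},{"dp":[0,0,0],"twist":[0,0,0],"claw":0}]' |head -4
```

```text
clock: 82.28
ee_pos: [0.5243, 0.1904, 0.1285]
orientation: [3.135, -0.001, 1.579]
wrist_force: [0.4, -0.7, -2.0]
clock: 82.9
ee_pos: [0.524, 0.1902, 0.124]
orientation: [3.136, -0.001, 1.578]
wrist_force: [0.0, 0.3, -2.7]
```

```bash
python3 -m pendant '[{"dp":[0,0,0.1],"twist":[0,0,0],"claw":0},{"dp":[0,0,0],"twist":[0,0,0],"claw":0},{"dp":[0,0,0],"twist":[0,0,0],"claw":0},{"dp":[0,0,0],"twist":[0,0,0],"claw":0},{"dp":[0,0,0],"twist":[0,0,0],"claw":0}]' |head -4
python3 -m pendant '[{"dp":[0,0,0.06],"twist":[0,0,0],"claw":0},{"dp":[0,0,0],"twist":[0,0,0],"claw":0},{"dp":[0,0,0],"twist":[0,0,0],"claw":0},{"dp":[0,0,0],"twist":[0,0,0],"claw":0},{"dp":[0,0,0],"twist":[0,0,0],"claw":0}]' |head -4
```

```text
clock: 83.52
ee_pos: [0.5241, 0.1903, 0.1228]
orientation: [3.135, 0.001, 1.578]
wrist_force: [-8.3, -5.2, 16.7]
clock: 84.15
ee_pos: [0.524, 0.1904, 0.1227]
orientation: [3.135, 0.002, 1.579]
wrist_force: [-14.7, -8.2, 35.0]
```

```bash
python3 -m pendant '[{"dp":[0,0,-0.1],"twist":[0,0,0],"claw":0},{"dp":[0,0,0],"twist":[0,0,0],"claw":0.35},{"dp":[0,0,0],"twist":[0,0,0],"claw":0.35},{"dp":[0,0,0],"twist":[0,0,0],"claw":0.35},{"dp":[0,0,0],"twist":[0,0,0],"claw":0.35}]'|sed -n '2p;4,5p'
python3 -m pendant '[{"dp":[0,0,-0.5],"twist":[0,0,0],"claw":0.35},{"dp":[0,0,-1],"twist":[0,0,0],"claw":0.35},{"dp":[0,0,-1],"twist":[0,0,0],"claw":0.35},{"dp":[0,0,-1],"twist":[0,0,0],"claw":0.35},{"dp":[0,0,-1],"twist":[0,0,0],"claw":0.35}]'|sed -n '2p;4p'
python3 -m pendant '[{"dp":[-1,-1,0],"twist":[0,0,0],"claw":1},{"dp":[-1,-1,0],"twist":[0,0,0],"claw":1},{"dp":[-1,-1,0],"twist":[0,0,0],"claw":1},{"dp":[-1,-1,0],"twist":[0,0,0],"claw":1},{"dp":[-1,0,0],"twist":[0,0,0],"claw":1}]'|sed -n '2p;4p'
python3 -m pendant '[{"dp":[-1,0,0],"twist":[0,0,0],"claw":1},{"dp":[-1,0,0],"twist":[0,0,0],"claw":1},{"dp":[-1,0,0],"twist":[0,0,0],"claw":1},{"dp":[-1,0,0],"twist":[0,0,0],"claw":1},{"dp":[-1,0,0],"twist":[0,0,0],"claw":1}]'|sed -n '2p;4p'
python3 - <<'E'
from h import *
robot.get_image("top")
for d in robot.spot_point("top","medium_bowl")[:2]: print(d["p"],pix2plane("top",d["position"],.006).round(3))
print(fitrim("top","medium_bowl",.064,.076,B.copy()),fitrim("top","small_bowl",.041,.085,np.array([.635,-.307])))
for c in("top","side"):
    robot.get_image(c)
    for d in robot.outline_of(c,"medium_bowl")[:2]: 
        ys,xs=np.nonzero(d["mask"]); print(c,round(d["p"],2),ys.min(),ys.max(),xs.min(),xs.max())
    P=[proj(c,[.583+.064*np.cos(a),.192+.064*np.sin(a),.076]) for a in np.linspace(0,6.28,40)]; print("pred rim",np.min(P,0).round(),np.max(P,0).round())
print(robot.state()["joints"].round(2))
E
```

```text
ee_pos: [0.524, 0.1902, 0.1223]
wrist_force: [0.3, 0.1, -0.4]
grip_width: 0.0298
ee_pos: [0.5233, 0.1903, 0.2366]
wrist_force: [1.5, 0.3, -1.3]
ee_pos: [0.4231, 0.0638, 0.2349]
wrist_force: [0.1, -0.3, 0.6]
ee_pos: [0.4254, -0.0611, 0.235]
wrist_force: [0.8, 0.3, -0.3]
0.56 [0.584 0.193 0.006]
[0.5814931  0.19329793] [ 0.63422537 -0.30712554]
top 0.84 209 262 229 282
pred rim [208. 229.] [262. 283.]
side 0.94 271 316 281 340
pred rim [271. 280.] [301. 340.]
[ 1.03 -0.06 -0.94  2.01 -0.06  1.16  0.12]
```

```bash
python3 -m pendant '[{"dp":[0,0.5,0],"twist":[0,-1,0],"claw":0.5},{"dp":[0,1,0],"twist":[0,-1,0],"claw":0.5},{"dp":[0,1,0],"twist":[0,-1,0],"claw":0.5},{"dp":[0,1,0],"twist":[0,-1,0],"claw":0.5},{"dp":[0,1,0],"twist":[0,-1,0],"claw":0.5}]'|sed -n '2,4p'
python3 -m pendant '[{"dp":[-0.6,0.8,0],"twist":[0,0,0],"claw":0.5},{"dp":[-0.8,0.8,0],"twist":[0,0,0],"claw":0.5},{"dp":[-0.8,0.6,0.2],"twist":[0,0,0],"claw":0.5},{"dp":[-0.8,0,0.3],"twist":[0,0,0],"claw":0.5},{"dp":[-0.8,0,0.3],"twist":[0,0,0],"claw":0.5}]'|sed -n '2,4p'
cat >> h.py <<'E'
def to(P):
    T,R=tool(); print("T",T.round(4),"z",R[:,2].round(3),"dp",(R.T@(np.array(P)-T)/.025).round(2))
E
python3 - <<'E'
from h import *
T,R=tool(); z=R[:,2]; c=np.array([.6345,-.307])
tip=np.array([*(c-.037*R[:2,1]),.076])+[0,-.0025,0]
to(tip-.07*z-.1*z); to(tip-.07*z); print(robot.state()["joints"].round(2))
robot.get_image("top"); print(fitrim("top","small_bowl",.041,.085,c))
m=cm("wrist"); robot.get_image("wrist")
for d in robot.spot_point("wrist","small_bowl")[:1]: print("wrist",d["p"],pix2plane("wrist",d["position"],.005,m).round(3))
E
```

```text
ee_pos: [0.5388, -0.0593, 0.2349]
orientation: [3.134, 0.438, 1.576]
wrist_force: [0.8, -0.1, 1.4]
ee_pos: [0.5928, -0.1546, 0.257]
orientation: [3.136, 0.436, 1.577]
wrist_force: [-0.4, -0.4, 0.8]
T [ 0.5928 -0.1546  0.257 ] z [ 0.008 -0.422 -0.907] dp [-2.57  0.1   2.39]
T [ 0.5928 -0.1546  0.257 ] z [ 0.008 -0.422 -0.907] dp [-2.57  0.1   6.39]
[ 0.73  0.41 -0.95  1.66  0.77  1.4  -0.39]
[ 0.6343548  -0.30689469]
wrist 0.92 [ 0.635 -0.314  0.005]
```

```bash
python3 -m pendant '[{"dp":[-0.6,0.1,0.4],"twist":[0,0,0],"claw":0.5},{"dp":[-0.6,0,0.6],"twist":[0,0,0],"claw":0.5},{"dp":[-0.6,0,0.6],"twist":[0,0,0],"claw":0.5},{"dp":[-0.6,0,0.6],"twist":[0,0,0],"claw":0.5},{"dp":[-0.17,0,0.2],"twist":[0,0,0],"claw":0.5}]'|sed -n '2,4p'
python3 -m pendant '[{"dp":[0,0,0.8],"twist":[0,0,0],"claw":0.5},{"dp":[0,0,0.8],"twist":[0,0,0],"claw":0.5},{"dp":[0,0,0.6],"twist":[0,0,0],"claw":0.5},{"dp":[0,0,0],"twist":[0,0,0],"claw":0.5},{"dp":[0,0,0],"twist":[0,0,0],"claw":0.5}]'|sed -n '2,4p'
python3 - <<'E'
from h import *
T,R=tool(); z=R[:,2]; c=np.array([.6345,-.3075])
tip=np.array([*(c-.037*R[:2,1]),.076])+[0,-.0025,0]
to(tip-.07*z); robot.get_image("top"); print(fitrim("top","small_bowl",.041,.085,c))
E
```

```text
ee_pos: [0.5959, -0.2399, 0.2289]
orientation: [3.136, 0.436, 1.574]
wrist_force: [0.6, 0.3, 0.0]
ee_pos: [0.5975, -0.2602, 0.1804]
orientation: [3.135, 0.436, 1.576]
wrist_force: [1.0, -0.1, 0.6]
T [ 0.5975 -0.2602  0.1804] z [ 0.009 -0.422 -0.907] dp [-0.06 -0.04  1.83]
[ 0.63436812 -0.32330443]
```

```bash
python3 -m pendant '[{"dp":[0,0,0.7],"twist":[0,0,0],"claw":0.5},{"dp":[0,0,0.7],"twist":[0,0,0],"claw":0.5},{"dp":[-0.05,0,0.4],"twist":[0,0,0],"claw":0.5},{"dp":[0,0,0],"twist":[0,0,0],"claw":0.5},{"dp":[0,0,0],"twist":[0,0,0],"claw":0}]'|sed -n '2,4p'
python3 -m pendant '[{"dp":[0,0,0],"twist":[0,0,0],"claw":0},{"dp":[0,0,0],"twist":[0,0,0],"claw":0},{"dp":[0,0,0],"twist":[0,0,0],"claw":0},{"dp":[0,0,0],"twist":[0,0,0],"claw":0},{"dp":[0,0,0],"twist":[0,0,0],"claw":0}]' 50|sed -n '2,6p'
python3 -m pendant '[{"dp":[0,0,0],"twist":[0,0,0],"claw":0},{"dp":[0,0,0],"twist":[0,0,0],"claw":0},{"dp":[0,0,0],"twist":[0,0,0],"claw":0},{"dp":[0,0,0],"twist":[0,0,0],"claw":0},{"dp":[0,0,0],"twist":[0,0,0],"claw":0}]' 50|sed -n '2,6p'
```

```text
ee_pos: [0.5977, -0.2806, 0.14]
orientation: [3.135, 0.436, 1.576]
wrist_force: [-0.5, 0.4, -1.2]
ee_pos: [0.5976, -0.2809, 0.1401]
orientation: [3.135, 0.436, 1.576]
wrist_force: [-0.0, 0.4, 2.8]
grip_width: 0.0074
gripper_force: 48.9
ee_pos: [0.5976, -0.2809, 0.1401]
orientation: [3.135, 0.436, 1.576]
wrist_force: [-0.8, 0.8, 5.2]
grip_width: 0.0075
gripper_force: 49.0
```

```bash
python3 -m pendant '[{"dp":[-0.1,0,-0.2],"twist":[0,0,0],"claw":0},{"dp":[-0.2,0,-0.5],"twist":[0,0,0],"claw":0},{"dp":[-0.3,0,-0.7],"twist":[0,0,0],"claw":0},{"dp":[-0.4,0,-0.8],"twist":[0,0,0],"claw":0},{"dp":[0,0,-0.8],"twist":[0,0,0],"claw":0}]'|sed -n '2,6p'
python3 - <<'E'
from h import *
to([.545,.2196,.24]); m=cm("side"); robot.get_image("side")
T,R=tool(); 
d=robot.outline_of("side","small_bowl")[0]["mask"]; ys,xs=np.nonzero(d); print("mask",ys.min(),ys.max(),xs.min(),xs.max())
dz=T[2]-.1401; c=np.array([.6345,-.3075])+T[:2]-[.5976,-.2809]
P=np.array([proj("side",[c[0]+r*np.cos(a),c[1]+r*np.sin(a),z+dz]) for r,z in((.041,.085),(.030,.005)) for a in np.linspace(0,6.28,40)]); print("pred",P.min(0).round(),P.max(0).round())
E
```

```text
ee_pos: [0.5971, -0.2724, 0.2206]
orientation: [3.134, 0.437, 1.574]
wrist_force: [0.8, -0.2, -1.6]
grip_width: 0.0076
gripper_force: 48.8
T [ 0.5971 -0.2724  0.2206] z [ 0.009 -0.423 -0.906] dp [17.51 -1.95 -9.04]
mask 177 207 350 376
pred [177. 348.] [210. 376.]
```

```bash
python3 -m pendant '[{"dp":[0.5,0,-0.3],"twist":[0,0,0],"claw":0},{"dp":[0.8,-0.1,-0.45],"twist":[0,0,0],"claw":0},{"dp":[1,-0.1,-0.52],"twist":[0,0,0],"claw":0},{"dp":[1,-0.1,-0.52],"twist":[0,0,0],"claw":0},{"dp":[1,-0.1,-0.52],"twist":[0,0,0],"claw":0}]'|sed -n '2,3p'
python3 -m pendant '[{"dp":[1,-0.1,-0.52],"twist":[0,0,0],"claw":0},{"dp":[1,-0.1,-0.52],"twist":[0,0,0],"claw":0},{"dp":[1,-0.1,-0.52],"twist":[0,0,0],"claw":0},{"dp":[1,-0.1,-0.52],"twist":[0,0,0],"claw":0},{"dp":[1,-0.1,-0.52],"twist":[0,0,0],"claw":0}]'|sed -n '2,3p'
python3 -m pendant '[{"dp":[1,-0.1,-0.52],"twist":[0,0,0],"claw":0},{"dp":[1,-0.1,-0.52],"twist":[0,0,0],"claw":0},{"dp":[1,-0.1,-0.52],"twist":[0,0,0],"claw":0},{"dp":[1,-0.1,-0.52],"twist":[0,0,0],"claw":0},{"dp":[1,-0.1,-0.52],"twist":[0,0,0],"claw":0}]'|sed -n '2,3p'
python3 -m pendant '[{"dp":[1,-0.1,-0.5],"twist":[0,0,0],"claw":0},{"dp":[0.8,-0.1,-0.4],"twist":[0,0,0],"claw":0},{"dp":[0.5,-0.1,-0.2],"twist":[0,0,0],"claw":0},{"dp":[0,0,0],"twist":[0,0,0],"claw":0},{"dp":[0,0,0],"twist":[0,0,0],"claw":0}]'|sed -n '2,6p'
python3 - <<'E'
from h import *
to([.545,.2196,.22]);to([.545,.2196,.152])
T,R=tool(); robot.get_image("side")
d=robot.outline_of("side","small_bowl")[0]["mask"]; ys,xs=np.nonzero(d); print("mask",ys.min(),ys.max(),xs.min(),xs.max())
dz=T[2]-.1401; c=np.array([.6345,-.3075])+T[:2]-[.5976,-.2809]
P=np.array([proj("side",[c[0]+r*np.cos(a),c[1]+r*np.sin(a),z+dz]) for r,z in((.041,.085),(.030,.005)) for a in np.linspace(0,6.28,40)]); print("pred",P.min(0).round(),P.max(0).round())
robot.get_image("top"); print([d["p"] for d in robot.outline_of("top","medium_bowl")[:1]],[pix2plane("top",d["position"],.006).round(3) for d in robot.spot_point("top","medium_bowl")[:1]])
E
```

```text
ee_pos: [0.5853, -0.1472, 0.2247]
orientation: [3.136, 0.435, 1.578]
ee_pos: [0.5714, -0.0068, 0.2309]
orientation: [3.136, 0.436, 1.578]
ee_pos: [0.5574, 0.1336, 0.237]
orientation: [3.136, 0.436, 1.578]
ee_pos: [0.5508, 0.1941, 0.2379]
orientation: [3.135, 0.437, 1.575]
wrist_force: [-0.4, -0.2, -1.5]
grip_width: 0.0074
gripper_force: 48.8
T [0.5508 0.1941 0.2379] z [ 0.008 -0.423 -0.906] dp [ 1.23 -0.23  0.21]
T [0.5508 0.1941 0.2379] z [ 0.008 -0.423 -0.906] dp [ 2.38 -0.25  2.68]
mask 227 273 295 332
pred [228. 294.] [275. 333.]
[0.73] [array([0.587, 0.19 , 0.006])]
```

```bash
python3 -m pendant '[{"dp":[0.6,-0.12,0.1],"twist":[0,0,0],"claw":0},{"dp":[0.63,-0.12,0.1],"twist":[0,0,0],"claw":0},{"dp":[0,0,0],"twist":[0,0,0],"claw":0},{"dp":[0.3,0,0.65],"twist":[0,0,0],"claw":0},{"dp":[0.3,0,0.65],"twist":[0,0,0],"claw":0}]'|sed -n '2,4p'
python3 -m pendant '[{"dp":[0.3,0,0.6],"twist":[0,0,0],"claw":0},{"dp":[0.2,0,0.4],"twist":[0,0,0],"claw":0},{"dp":[0,0,0],"twist":[0,0,0],"claw":0},{"dp":[0,0,0],"twist":[0,0,0],"claw":0},{"dp":[0,0,0],"twist":[0,0,0],"claw":0}]'|sed -n '2,4p'
python3 - <<'E'
from h import *
to([.545,.2196,.147])
E
```

```text
ee_pos: [0.545, 0.22, 0.1832]
orientation: [3.135, 0.436, 1.575]
wrist_force: [0.3, 0.2, -0.8]
ee_pos: [0.5452, 0.2215, 0.1574]
orientation: [3.134, 0.435, 1.575]
wrist_force: [0.1, -0.3, -1.4]
T [0.5452 0.2215 0.1574] z [ 0.009 -0.422 -0.907] dp [ 0.11 -0.01  0.41]
```

```bash
python3 -m pendant '[{"dp":[0.07,0,0.15],"twist":[0,0,0],"claw":0},{"dp":[0.04,0,0.1],"twist":[0,0,0],"claw":0},{"dp":[0,0,0],"twist":[0,0,0],"claw":0},{"dp":[0,0,0],"twist":[0,0,0],"claw":0},{"dp":[0,0,0],"twist":[0,0,0],"claw":0}]'|sed -n '2,4p'
python3 -m pendant '[{"dp":[0.03,0,0.08],"twist":[0,0,0],"claw":0},{"dp":[0,0,0],"twist":[0,0,0],"claw":0},{"dp":[0,0,0],"twist":[0,0,0],"claw":0},{"dp":[0,0,0],"twist":[0,0,0],"claw":0},{"dp":[0,0,0],"twist":[0,0,0],"claw":0}]'|sed -n '2,4p'
python3 -m pendant '[{"dp":[0.02,0,0.05],"twist":[0,0,0],"claw":0},{"dp":[0,0,0],"twist":[0,0,0],"claw":0},{"dp":[0,0,0],"twist":[0,0,0],"claw":0},{"dp":[0,0,0],"twist":[0,0,0],"claw":0},{"dp":[0,0,0],"twist":[0,0,0],"claw":0}]'|sed -n '2,4p'
```

```text
ee_pos: [0.5451, 0.2212, 0.15]
orientation: [3.135, 0.436, 1.576]
wrist_force: [0.2, -0.3, -1.0]
ee_pos: [0.5451, 0.221, 0.1478]
orientation: [3.135, 0.436, 1.576]
wrist_force: [-0.3, 0.9, -1.4]
ee_pos: [0.5452, 0.221, 0.1473]
orientation: [3.134, 0.436, 1.575]
wrist_force: [-1.1, -0.4, 5.3]
```

```bash
python3 -m pendant '[{"dp":[0,0,-0.03],"twist":[0,0,0],"claw":0},{"dp":[0,0,0],"twist":[0,0,0],"claw":0.3},{"dp":[0,0,0],"twist":[0,0,0],"claw":0.3},{"dp":[0,0,0],"twist":[0,0,0],"claw":0.3},{"dp":[0,0,0],"twist":[0,0,0],"claw":0.3}]'|sed -n '2,5p'
python3 -m pendant '[{"dp":[0,0,-0.3],"twist":[0,0,0],"claw":0.3},{"dp":[0,0,-0.6],"twist":[0,0,0],"claw":0.3},{"dp":[0,0,-1],"twist":[0,0,0],"claw":0.3},{"dp":[0,0,-1],"twist":[0,0,0],"claw":0.3},{"dp":[0,0,-1],"twist":[0,0,0],"claw":0.3}]'|sed -n '2,4p'
python3 -m pendant '[{"dp":[0,-1,-0.5],"twist":[0,0,0],"claw":0.3},{"dp":[0,-1,0],"twist":[0,1,0],"claw":0.3},{"dp":[0,-1,0],"twist":[0,1,0],"claw":0.3},{"dp":[0,-1,0],"twist":[0,1,0],"claw":0.3},{"dp":[0,0,0],"twist":[0,1,0],"claw":0.3}]'|sed -n '2,4p'
python3 - <<'E'
from h import *
a=save("top","t9");b=save("side","s9")
for c in("top","side"):
    robot.get_image(c)
    for th,r,z in(("small_bowl",.041,.092),("medium_bowl",.064,.076)):
        for d in robot.outline_of(c,th)[:1]: 
            ys,xs=np.nonzero(d["mask"]); print(c,th,round(d["p"],2),ys.min(),ys.max(),xs.min(),xs.max())
        P=[proj(c,[.582+r*np.cos(q),.193+r*np.sin(q),z]) for q in np.linspace(0,6.28,40)]; print("pred rim",np.min(P,0).round(),np.max(P,0).round())
nuts()
cv2.imwrite("pics/c9.png",np.hstack([cv2.resize(a[150:350,130:430],None,fx=1.33,fy=1.33),cv2.resize(b[200:400,180:480],None,fx=1.33,fy=1.33)])[:,:,::-1])
E
```

```text
ee_pos: [0.545, 0.2212, 0.147]
orientation: [3.135, 0.436, 1.576]
wrist_force: [0.1, 0.2, 0.2]
grip_width: 0.0255
ee_pos: [0.5441, 0.2634, 0.2374]
orientation: [3.134, 0.435, 1.576]
wrist_force: [0.5, -0.1, 1.0]
ee_pos: [0.4423, 0.2683, 0.2473]
orientation: [3.134, 0.085, 1.581]
wrist_force: [0.2, 0.1, 0.3]
top small_bowl 0.73 217 252 236 271
pred rim [217. 237.] [252. 273.]
top medium_bowl 0.67 209 262 229 282
pred rim [208. 229.] [262. 283.]
pred rim [270. 291.] [288. 330.]
side medium_bowl 0.55 274 316 282 339
pred rim [272. 281.] [301. 340.]
top (0.59, [0.053, -0.253], [219.0, 362.0], 156) (0.56, [-0.044, -0.244], [258.0, 358.0], 146) (0.44, [-0.008, -0.248], [244.0, 360.0], 167)
side (0.74, [-0.047, 0.247], [380.0, 277.0], 3582) (0.59, [0.057, -0.271], [253.0, 332.0], 88)
wrist (0.22, [-0.039, 0.181], [47.0, 470.0], 17152)
```

View pics/c9.png

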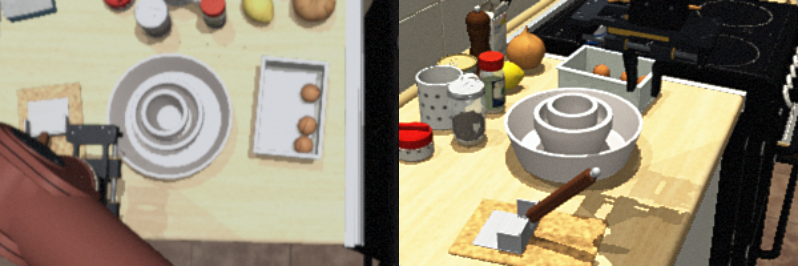

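All three bowls are nested upright, the three walnuts are in the tub, and the scoop stands on its mat with the gripper clear of everything. I'm handing it in.

```bash
python3 -m pendant '[{"dp":[0,0,-0.5],"twist":[0,0,0],"claw":0.3},{"dp":[0,0,0],"twist":[0,0,0],"claw":0.3},{"dp":[0,0,0],"twist":[0,0,0],"claw":0.3},{"dp":[0,0,0],"twist":[0,0,0],"claw":0.3},{"dp":[0,0,0],"twist":[0,0,0],"claw":0.3}]'|head -1; python3 -c "
from cell import robot
print(robot.close_job())"
```

```text
clock: 101.52
the job is handed in; nothing more can be done
None
```

The job is handed in at about 102 s: all three walnuts are in the tub, the scoop is back upright on its cork mat, the bowls are nested upright in size order, and the jars and pot were never touched.

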